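Make up two chair-repair kits

TASK

Make up the two repair kits: the broad pine block, the dark turned foot and the jar of nails go in the blue tray, the slim pine stick and the yellow tape measure in the red tray, each upright as it stands now, centred on its own white outline and lined up with it. In each tray put the tall part (the jar, the tape measure) in last, after its low parts. Leave the turned pot and the carton of screws where they are.

Things in the scene. Friction and masses are not known exactly. Their poses are not given: they have to be found in the camera images.
- blue_tray: blue shallow tray, fixed, 140 (x) x 170 (y) mm; floor 3 mm thick, rim 6 wide, 8 high. Origin: centre of underside; z up; yaw within 0.2 of world. White outlines just larger than the parts, at tray (x, y) mm: broad rectangle, long side along x (pine block) (22, -45); small disc (turned foot) (-46, -45); large disc (nail jar) (0, 40).
- red_tray: red shallow tray, fixed, 140 (x) x 170 (y) mm; floor 3 mm thick, rim 6 wide, 8 high. Origin: centre of underside; z up; yaw within 0.2 of world. White outlines just larger than the parts, at tray (x, y) mm: narrow rectangle, long side along x (pine stick) (0, -42); wider rectangle, long side along x (tape measure) (0, 36).
- pine_block: broad pale pine offcut, 45 x 75 x 22 mm (x, y, z), lying flat on the bench, about 0.04 kg. Origin: centre of its underside; z up.
- foot: small dark-brown turned wooden chair foot, round, standing, widest diameter 25 mm at the bottom, waisted above, 38 mm tall (collides as a smooth tapering plug), about 0.03 kg. Origin: centre of its underside; z up.
- jar: closed glass jar of nails with a gold lid, standing, 69 mm across, 151 mm tall, lid (fixed to it) 64 mm across over the top 16 mm; about 0.4 kg; can be gripped by the upper part from above. Origin: centre of its underside; z up.
- pine_stick: slim square pale pine stick, 22 x 85 x 22 mm (x, y, z), lying on the bench, about 0.02 kg. Origin: centre of its underside; z up.
- measure: tape measure with yellow case, standing on its edge, 34 mm thick (x), 77 mm long (y; case from -28 to +38 mm), 63 mm tall; about 0.2 kg. Origin: centre of its underside; z up.
- pot: small dark-brown turned pot, 48 mm across, 49 mm tall, standing between the trays; a bystander. Origin: centre of its underside.
- screws: small open brown carton of screws, 64 x 66 x 33 mm, beyond the trays; a bystander. Origin: centre of its underside.
Not all that is in view belongs to the job. Of the things shaped like the foot, the brown one is meant.

How it is judged:
By the outcome, as a careful person would: the job done as asked, in the order asked, and still so for the second after the job is handed in, with the robot touching nothing.
It also fails if it takes over 123 s, if anything falls off the work surface, if the arm or the gripper's body presses on something with over 40 N, if the wrist force passes 120 N, or if a joint passes its speed limit or range.

ROBOT

A 6-joint arm with a two-finger parallel gripper is mounted at the origin on a cart in front of the work surface, level with it; the furniture and walls round the work are solid. World frame = base frame: x ahead of the robot, y to its left, z up, the work surface at z = 0. Lengths are in m, angles in rad, forces in N, time in s.
With the tool pointing down it reaches from about 0.35 to 0.85 m from the base axis. Payload 8.1 kg.
Tool frame: the origin (TCP) lies on the mounting face of the last link; the fingertips stand 186 mm ahead of it and the grasp point (between the pads) lies 167 mm ahead of it; z points along the fingers, y is the line along which they close (so a half turn about z gives the same grasp; the last joint's range is limited). The gripper opens to 93 mm and grips with 3 to 60 N. Pads are 15 mm wide; open, the fingers measure 128 mm over their backs; the gripper's body (75 mm by 188 mm) begins 65 mm behind the grasp point.
Start: joints at [1.222, 0.13, 1.488, -0, 1.523, -0.085], TCP at [0.156, 0.579, 0.405] pointing down, gripper open.
Joint ranges: [-2.96, 2.96], [-0.89, 2.26], [0.02, 2.5], [-1.34, 4.48], [0, 2.73], [-2.66, 2.66]. Speed limits (rad/s): [2.39, 2.39, 2.79, 3.14, 3.14, 3.14].

INTERFACE

Orientations are given as a rotation vector (axis times angle).
In Python, from plant import * gives the robot as it stands. The module is installed in compiled form; this text tells all that it offers.
- The arm moves only by the tool arm_command, never from a script. Its argument "increments" is a list of rows, each a list of 6 numbers: the shift along the tool's x, y, z in units of 0.2 m (1.0 is 0.2 m), then the turn, a rotation vector about the tool's x, y, z in units of pi rad (1.0 is pi rad). A call has exactly 5 rows; each row is the pose to reach, as a shift and turn from the pose commanded when the call began, along the tool's axes at that moment, turning the shorter way round; what a row does not reach only later rows make up. A row lasts 1/8 s, in which the tool goes at most 62.5 mm and 10.7 degrees, less where a joint would pass 70% of its speed; a pose out of reach is approached as far as the arm can. A call with a number of a shift or a turn outside -1 to 1 is refused whole. A call with a gripper value outside its range is refused whole. "fingers" is the closure, from -1 (fully open) to 1 (shut), set as the call begins (left out, the last holds). The fingers move at their own pace and stop on an object; "force" is the grip in N (left out, the last holds). Time passes only in rows, so rows that repeat a pose let the fingers close, or fill a call up. It gives the time, the measured TCP pose, the force, the opening and the grip force at its end, in the units of the state.
- read_state(): the state, without advancing time (a new reading comes with each control period).
- read_camera(name): name is "side" or "top" or "wrist"; returns a dict with "image" (400x640x3 uint8, red, green, blue), "fx", "fy", "cx", "cy" (pixels), "T" (4x4, takes a point from camera to world coordinates). Camera axes: x right, y down, z forward; pixel columns grow to the right and rows downward; lengths in m; the calibration is good to about 2 mm. The wrist camera is an equidistant fisheye: a pixel r from the principal point sees the ray r / f radians off the axis. A picture is of the moment at which its call begins. There is no depth.
- close_job(): hands the job in; it is judged then, once.
The state is a dict: "t": time; "q": joint angles; "dq": joint speeds; "joint_torque": joint torques, N m; "tool_pos": TCP position; "orientation": TCP orientation; "force": force on the tool from outside, world axes, zero at the start; "wrist_torque": the same for the moment, N m; "opening": finger opening in m; "gripper_force": force on a finger pad.
Only numpy, scipy, OpenCV 4.12 (cv2) and the standard library are available. Lean on these libraries where they do the work, as an engineer would, in place of code of your own. Each camera call takes 0.05 s, during which the arm holds its last target. There are 200 camera calls.

## Working session

There is one attempt and no reset: what is moved stays moved. The work goes in short steps, Python scripts to look and compute and a tool call to move; the robot and the scene stay as the last step left them, time stands still between calls to the robot, and variables do not carry over. Pictures are saved under pics/ and viewed, at most 14 in all, crops included, and the job is handed in when it is done.

Besides the shell and the picture viewer there is one more tool, called after "Call:" as name(argument=value, ...) on one line, values as JSON. arm_command: Moves the arm, as the interface text tells. Shifts and turns lie within -1 to 1; 1 stands for 0.2 m of shift or pi rad of turn. Its arguments: {"type":"object","properties":{"increments":{"type":"array","items":{"type":"array","items":{"type":"number","minimum":-1,"maximum":1}}},"fingers":{"type":"number"},"force":{"type":"number"}},"required":["increments"]}

```bash
mkdir -p pics; cat > h.py <<'E'
from plant import *
import numpy as np, cv2
from scipy.spatial.transform import Rotation as R
def snap(n):
    c=read_camera(n); c['T']=np.array(c['T']); return c
def save(img,p,scale=1):
    cv2.imwrite('pics/'+p,cv2.cvtColor(cv2.resize(img,None,fx=scale,fy=scale,interpolation=cv2.INTER_CUBIC),cv2.COLOR_RGB2BGR))
def ray(c,u,v,fish=False):
    x=(u-c['cx'])/c['fx'];y=(v-c['cy'])/c['fy']
    if fish:
        r=np.hypot(x,y); s=np.sin(r)/r if r>1e-9 else 1; d=np.array([x*s,y*s,np.cos(r)])
    else: d=np.array([x,y,1.])
    return c['T'][:3,3],c['T'][:3,:3]@d
def onz(c,u,v,z,fish=False):
    o,d=ray(c,u,v,fish); return o+d*(z-o[2])/d[2]
def proj(c,P,fish=False):
    p=c['T'][:3,:3].T@(np.array(P)-c['T'][:3,3])
    if fish:
        r=np.hypot(p[0],p[1]); k=np.arctan2(r,p[2])/max(r,1e-9)
    else: k=1/p[2]
    return c['fx']*p[0]*k+c['cx'], c['fy']*p[1]*k+c['cy']
E
python3 - <<'E'
from h import *
import pickle
np.set_printoptions(precision=4,suppress=True)
d={}
for n in('top','side','wrist'):
    c=snap(n);d[n]=c;print(n,c['fx'],c['cx'],c['cy']);print(c['T'])
    save(c['image'],n+'0.png',1.25)
pickle.dump(d,open('d0.pkl','wb'))
s=read_state();print(s)
E
```

```text
top 404.1615223631741 312.77038723804264 206.7563505480925
[[ 0.0293 -0.9804  0.195   0.3955]
 [-0.9994 -0.0322 -0.0118  0.0453]
 [ 0.0178 -0.1945 -0.9807  1.0199]
 [ 0.      0.      0.      1.    ]]
side 455.887175441427 316.2661258187389 199.72811556375868
[[-0.9546 -0.131   0.2676  0.3089]
 [-0.297   0.3453 -0.8903  0.9002]
 [ 0.0242 -0.9293 -0.3685  0.4084]
 [ 0.      0.      0.      1.    ]]
wrist 309.70691628693146 321.47099919091875 201.51098739993364
[[ 0.2604  0.9211  0.2894  0.0742]
 [ 0.9655 -0.2478 -0.0802  0.6001]
 [-0.0021  0.3003 -0.9538  0.383 ]
 [ 0.      0.      0.      1.    ]]
{'t': 0.15, 'q': array([ 1.2216,  0.131 ,  1.489 ,  0.    ,  1.523 , -0.0854]), 'dq': array([-0.0017,  0.0007, -0.0048, -0.0015,  0.0006, -0.0006]), 'joint_torque': array([  0.0009, -56.0472, -49.2336,   0.0768,   0.0306,  -0.0001]), 'tool_pos': array([0.1564, 0.5791, 0.4039]), 'orientation': array([-0.4132, -3.114 ,  0.0021]), 'force': array([-0.7183,  0.0066,  0.6928]), 'wrist_torque': array([-0.0151, -0.0218,  0.0013]), 'gripper_force': 0.0, 'opening': 0.09312713096446144}
```

View pics/top0.png

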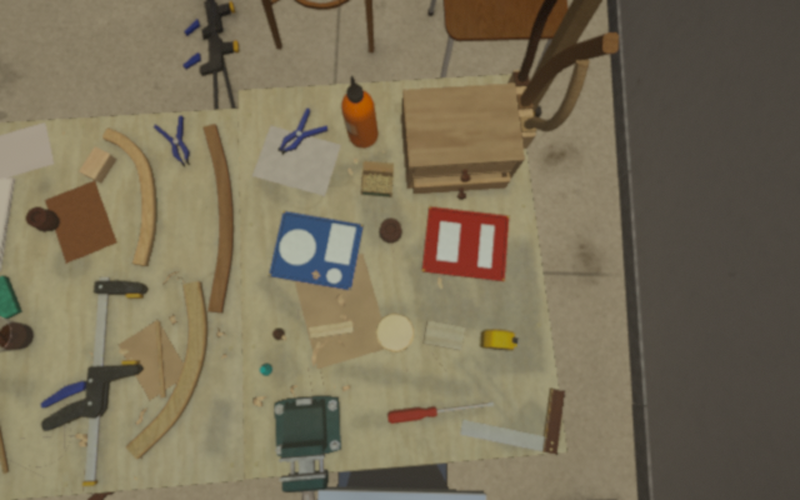

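View pics/side0.png

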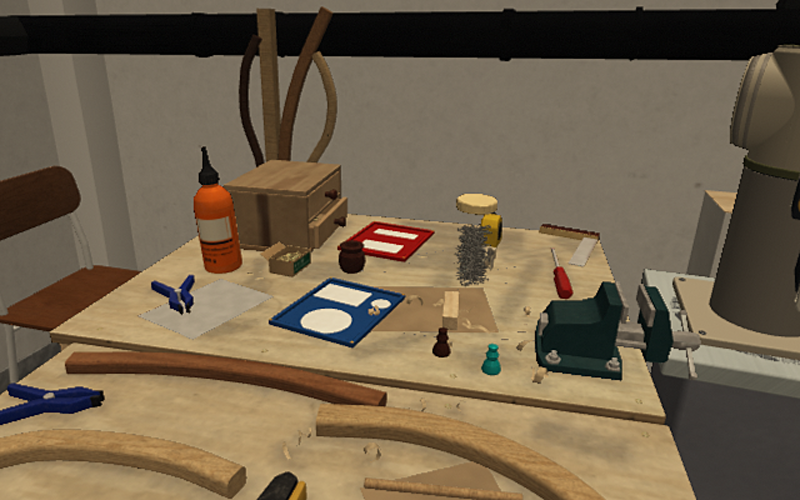

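The top view (800x500) shows the blue tray at (317,250) and the red tray at (466,244). The parts are the brown foot (279,334), the teal foot-like decoy (266,370), the stick on the brown paper (331,328), the jar lid (395,333), the block (445,334) and the tape (500,340). The pot is at (390,231) and the screws at (377,180). The foot candidates are brown (279,334) and teal (266,370), and brown is the one meant. I'll confirm that in an enlarged crop.

```bash
python3 - <<'E'
from h import *
import pickle
d=pickle.load(open('d0.pkl','rb'));c=d['top'];im=c['image']
save(im[245:315,195:425],'crop0.png',3.4)
hsv=cv2.cvtColor(im,cv2.COLOR_RGB2HSV)
def blobs(m,z,name,lo=15):
    cs,_=cv2.findContours(m.astype(np.uint8),cv2.RETR_EXTERNAL,cv2.CHAIN_APPROX_NONE)
    for k in cs:
        if cv2.contourArea(k)<lo: continue
        M=cv2.moments(k);u,v=M['m10']/M['m00'],M['m01']/M['m00']
        W=np.array([onz(c,*p,z)[:2] for p in k[:,0]],np.float32)*1000
        (x,y),(w,h),a=cv2.minAreaRect(W)
        print(name,'px',np.round((u,v),1),'W',np.round((x,y,w,h,a),1))
H,S,V=[hsv[...,i].astype(int) for i in range(3)]
roi=np.zeros(H.shape,bool);roi[150:310,195:430]=1
blobs(roi&(H>100)&(H<130)&(S>110),.008,'blue',200)
blobs(roi&((H<6)|(H>174))&(S>150),.008,'red',200)
blobs(roi&(S<60)&(V>170),.003,'white',40)
blobs(roi&(H>20)&(H<32)&(S>190),.063,'yellow')
blobs(roi&(V<80)&(S<200),.02,'dark',20)
for p in [(265,262),(300,263),(315,266),(356,267),(375,268),(340,275),(279/1.25,334/1.25)]: print(p,hsv[int(p[1]),int(p[0])])
E
```

```text
blue px [249.2 202.8] W [608.9 186.6 162.6 131.7  81.8]
red px [372.5 195. ] W [ 633.9 -119.5  165.2  134.9   85. ]
white px [266.8 220.3] W [558.3 149.6  23.2  22.9   1.9]
white px [237.8 197.4] W [615.8 225.9  65.8  67.    1.9]
white px [388.5 197. ] W [ 630.9 -162.2   23.3   84.9   84.6]
white px [271.9 195. ] W [625.4 139.3  45.9  75.4  82. ]
white px [358.4 193.4] W [637.7 -84.5  38.4  77.7  84.1]
yellow px [398.9 271.2] W [ 437.5 -173.    30.2   56.3    1.7]
dark px [222.5 266.5] W [438.5 249.2  14.   16.8  48.1]
dark px [311.8 184.7] W [651.7  36.4  40.3  44.8  70.7]
(265, 262) [ 22  80 165]
(300, 263) [ 20  95 148]
(315, 266) [ 24  68 177]
(356, 267) [ 26  56 155]
(375, 268) [ 24  68 151]
(340, 275) [ 23  71 144]
(223.2, 267.2) [ 15 113  68]
```

View pics/crop0.png

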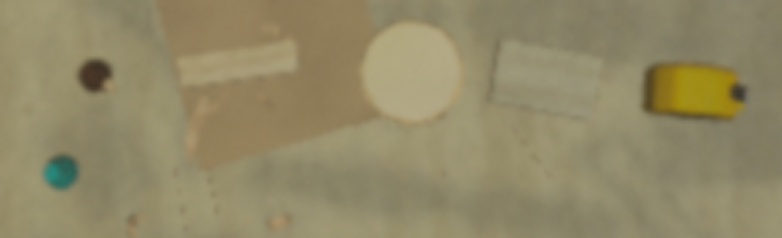

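View pics/wrist0.png

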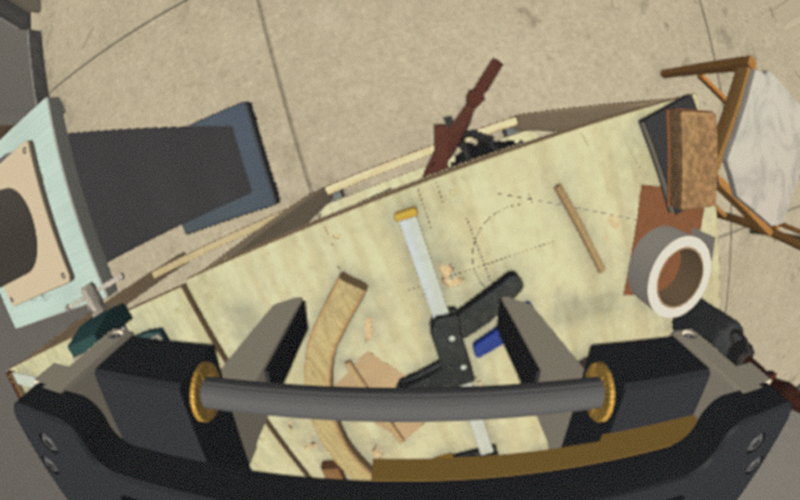

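The crop confirms the brown foot at crop (95,75) and the teal decoy at (60,170). It also shows the stick at (238,62), the lid at (411,72), the block at (547,78) and the tape at (693,90). The wrist camera is on the tool's +x side, so I'll hover over the parts and look from nearer.

```bash
cat > plan.py <<'E'
# usage: python3 plan.py "x,y,z,yawdeg[,rows]" ...   waypoints (TCP), rows = ramp rows of each call
from h import *
import sys,math
def down(deg): return R.from_euler('z',deg,degrees=True)*R.from_euler('x',180,degrees=True)
def main(wps):
    s=read_state();p=np.array(s['tool_pos']);r=R.from_rotvec(s['orientation'])
    for w in wps:
        w=[float(a) for a in w.split(',')];P=np.array(w[:3]);Q=down(w[3]);k=int(w[4]) if len(w)>4 else 4
        d=r.inv().apply(P-p);e=(r.inv()*Q).as_rotvec()
        n=max(1,math.ceil(np.abs(d).max()/.2-1e-3),math.ceil(np.linalg.norm(d)/(.06*5)),math.ceil(np.linalg.norm(e)/.85))
        p0,r0=p,r
        for i in range(1,n+1):
            pi=p0+(P-p0)*i/n; ri=r0*R.from_rotvec(e*i/n)
            v=np.r_[r.inv().apply(pi-p)/.2,(r.inv()*ri).as_rotvec()/np.pi]
            kk=k if i==n else 5
            print([[round(float(a),4)+0.0 for a in v*min(1,j/kk)] for j in range(1,6)])
            p,r=pi,ri
        print('->',w)
if __name__=='__main__': main(sys.argv[1:])
E
python3 plan.py 0.5,0.05,0.4,180,4
python3 - <<'E'
from h import *
import pickle
c=pickle.load(open('d0.pkl','rb'))['top']
f=lambda q,z:np.round(np.mean([onz(c,195+u/3.4,245+v/3.4,z)[:2] for u,v in q],0)*1000,1)
print('jar',f([(411,72)],.151),'block',f([(503,40),(603,58),(590,118),(492,100)],.022),'stick',f([(178,58),(295,40),(298,65),(182,85)],.022),'foot',f([(95,75)],.03),'teal',f([(60,170)],.03),'tape',f([(693,90)],.063))
E
```

```text
[[-0.1566, -0.1404, 0.0015, 0.0, 0.0, -0.0056], [-0.3131, -0.2808, 0.003, -0.0001, 0.0, -0.0112], [-0.4697, -0.4212, 0.0045, -0.0001, 0.0, -0.0168], [-0.6263, -0.5616, 0.006, -0.0001, 0.0, -0.0224], [-0.7829, -0.7019, 0.0074, -0.0001, 0.0, -0.028]]
[[-0.1436, -0.1536, 0.0014, 0.0, 0.0, -0.0056], [-0.2873, -0.3072, 0.0029, -0.0001, 0.0, -0.0112], [-0.4309, -0.4608, 0.0043, -0.0001, 0.0, -0.0168], [-0.5745, -0.6144, 0.0057, -0.0001, 0.0, -0.0224], [-0.7182, -0.768, 0.0072, -0.0001, 0.0, -0.028]]
[[-0.162, -0.207, 0.0017, 0.0, 0.0, -0.007], [-0.324, -0.4141, 0.0034, -0.0001, 0.0, -0.014], [-0.486, -0.6211, 0.0052, -0.0001, 0.0, -0.021], [-0.648, -0.8281, 0.0069, -0.0001, 0.0, -0.028], [-0.648, -0.8281, 0.0069, -0.0001, 0.0, -0.028]]
-> [0.5, 0.05, 0.4, 180.0, 4.0]
jar [439.5  24.4] block [444.1 -76.7] stick [449.5 145.6] foot [436.8 246. ] teal [370.2 265.6] tape [ 437.5 -172.8]
```

Call:
arm_command(increments=[[-0.16, -0.14, 0, 0, 0, -0.006], [-0.31, -0.28, 0, 0, 0, -0.011], [-0.47, -0.42, 0, 0, 0, -0.017], [-0.63, -0.56, 0, 0, 0, -0.022], [-0.78, -0.7, 0, 0, 0, -0.028]])

```text
t: 0.78
tool_pos: [0.2711, 0.4021, 0.4045]
orientation: [-0.275, -3.129, 0.0]
force: [0.4, -0.6, 0.5]
opening: 0.093
gripper_force: 0.0
```

Call:
arm_command(increments=[[-0.14, -0.15, 0, 0, 0, -0.006], [-0.29, -0.31, 0, 0, 0, -0.011], [-0.43, -0.46, 0, 0, 0, -0.017], [-0.57, -0.61, 0, 0, 0, -0.022], [-0.72, -0.77, 0, 0, 0, -0.028]])

```text
t: 1.4
tool_pos: [0.3858, 0.2254, 0.4046]
orientation: [-0.137, -3.139, -0.0]
force: [0.7, 0.2, -0.6]
opening: 0.0928
gripper_force: 0.0
```

Call:
arm_command(increments=[[-0.16, -0.21, 0, 0, 0, -0.007], [-0.32, -0.41, 0, 0, 0, -0.014], [-0.49, -0.62, 0, 0, 0, -0.021], [-0.65, -0.83, 0, 0, 0, -0.028], [-0.65, -0.83, 0, 0, 0, -0.028]])

```text
t: 2.02
tool_pos: [0.5014, 0.0469, 0.4042]
orientation: [-0.006, -3.141, 0.001]
force: [-1.4, 0.6, -0.1]
opening: 0.0933
gripper_force: 0.0
```

```bash
python3 - <<'E'
from h import *
import pickle
c=snap('wrist');pickle.dump(c,open('w1.pkl','wb'));save(c['image'],'w1.png',1.25)
s=read_state();print(s['t'],s['tool_pos'],s['orientation'],s['q'])
E
python3 plan.py 0.70,0.04,0.4,180,4
```

```text
2.075 [0.50068337 0.04844643 0.40418047] [-4.76325149e-03 -3.14036255e+00 -1.60827004e-04] [-5.53840626e-03 -1.33468180e-01  1.75280649e+00  9.76015453e-05
  1.52348123e+00 -1.57330584e+00]
[[-0.2492, -0.0098, 0.0049, 0.0, -0.0001, -0.0002], [-0.4984, -0.0196, 0.0098, 0.0, -0.0002, -0.0005], [-0.7475, -0.0294, 0.0148, 0.0, -0.0003, -0.0007], [-0.9967, -0.0392, 0.0197, 0.0, -0.0004, -0.001], [-0.9967, -0.0392, 0.0197, 0.0, -0.0004, -0.001]]
-> [0.7, 0.04, 0.4, 180.0, 4.0]
```

View pics/w1.png

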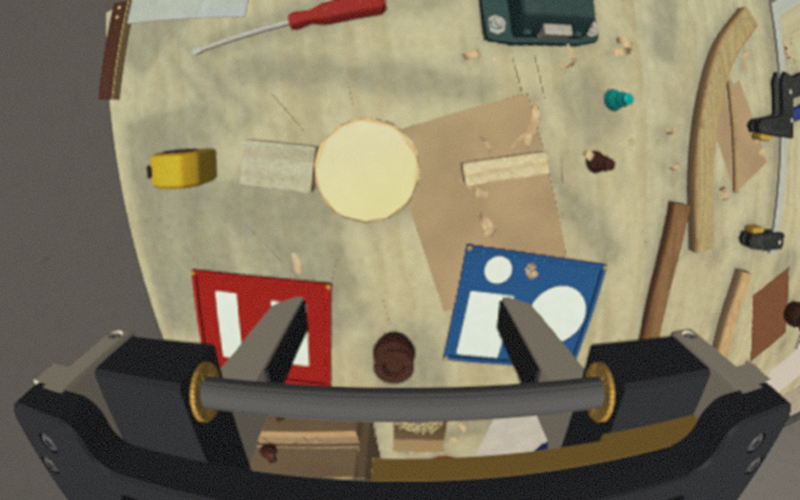

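The wrist view (800x500) shows the lid circle (367,170), block (278,165), stick (506,169), brown foot (600,161), teal decoy (618,99), tape (182,168), blue tray (530,300), red tray (262,320) and pot (394,357). Next I'll take one view with the camera over the trays.

Call:
arm_command(increments=[[-0.25, -0.01, 0, 0, 0, 0], [-0.5, -0.02, 0, 0, 0, 0], [-0.75, -0.03, 0.01, 0, 0, 0], [-1, -0.04, 0.02, 0, 0, -0.001], [-1, -0.04, 0.02, 0, 0, -0.001]])

```text
t: 2.7
tool_pos: [0.7019, 0.0431, 0.396]
orientation: [0.007, -3.136, -0.001]
force: [-0.4, 0.1, -0.1]
opening: 0.0928
gripper_force: 0.0
```

```bash
python3 - <<'E'
from h import *
import pickle
np.set_printoptions(precision=1,suppress=True)
c2=snap('wrist');pickle.dump(c2,open('w2.pkl','wb'))
c1=pickle.load(open('w1.pkl','rb'))
print(read_state()['tool_pos'])
def blobs(c,m,z,name,lo=60):
    cs,_=cv2.findContours(m.astype(np.uint8),cv2.RETR_EXTERNAL,cv2.CHAIN_APPROX_NONE)
    for k in cs:
        if cv2.contourArea(k)<lo: continue
        M=cv2.moments(k);u,v=M['m10']/M['m00'],M['m01']/M['m00']
        W=np.array([onz(c,*p,z,True)[:2] for p in k[:,0]],np.float32)*1000
        (x,y),(w,h),a=cv2.minAreaRect(W)
        print(name,'px',np.array((u,v)),'W',np.array((x,y,w,h,a)))
def ch(c):
    h=cv2.cvtColor(c['image'],cv2.COLOR_RGB2HSV).astype(int);return h[...,0],h[...,1],h[...,2]
H,S,V=ch(c2)
top=np.zeros(H.shape,bool);top[:300]=1
blobs(c2,top&(H>100)&(H<130)&(S>110),.008,'blue',800)
blobs(c2,top&((H<6)|(H>174))&(S>150),.008,'red',800)
tray=cv2.morphologyEx((top&(((H>100)&(H<130)&(S>110))|(((H<6)|(H>174))&(S>150)))).astype(np.uint8),cv2.MORPH_CLOSE,np.ones((55,55)))>0
blobs(c2,tray&(S<60)&(V>170),.003,'white',80)
blobs(c2,top&(V<75)&(S<200),.03,'dark',100)
H,S,V=ch(c1)
for p in [(293,136),(222,132),(405,136),(230,118),(200,150),(345,150)]: print(p,H[p[1],p[0]],S[p[1],p[0]],V[p[1],p[0]])
blobs(c1,(H>18)&(H<32)&(S>180)&(V>90),.0,'yellow')
blobs(c1,(V<70)&(S<215)&(np.arange(640)[None]>450)&(np.arange(640)[None]<505)&(np.arange(400)[:,None]<150),.0,'foot',20)
g=cv2.GaussianBlur(cv2.cvtColor(c1['image'],cv2.COLOR_RGB2GRAY),(3,3),0)
print('lid',cv2.HoughCircles(g,cv2.HOUGH_GRADIENT,1.5,100,param1=60,param2=25,minRadius=34,maxRadius=50))
A=c1['image'][95:165,105:265];B=c1['image'][95:165,355:515]
save(np.vstack([A,B]),'crop1.png',4)
save(c2['image'],'w2.png',1.25)
E
```

```text
[0.7 0.  0.4]
blue px [432.2 106.4] W [607.9 184.6 166.8 136.3  81.7]
red px [198.1 125.2] W [ 632.1 -119.7  168.   136.9   84.9]
white px [219.5 126.2] W [635.5 -84.8  43.2  83.   84.8]
white px [164.8 124.7] W [ 628.5 -162.7   27.7   90.    84.7]
white px [464.1 113.7] W [613.3 225.   74.1  73.8   3.6]
white px [400.2 116.6] W [623.3 138.2  51.6  81.6  81.6]
white px [409.2  63.1] W [556.1 147.8  30.3  30.6  64.7]
dark px [518.1 286.1] W [859.9 372.5 237.5  57.5  81.8]
dark px [124.6 286.3] W [ 862.2 -287.4   59.2  235.8    8.7]
dark px [297.6 286.7] W [834.4  10.1  14.8  53.3  88.5]
dark px [412.5 275.5] W [825.4 161.6 106.6  23.   32.1]
dark px [230.4 275.2] W [826.1 -76.2  24.3 108.3  59.4]
dark px [313.8 137.1] W [649.5  33.9  24.7  28.9  26.6]
dark px [622.6  86.1] W [526.4 530.9  25.7 108.6   2. ]
dark px [624.9   3.5] W [369.  564.   16.3 101.9  20.6]
(293, 136) 26 68 222
(222, 132) 29 47 183
(405, 136) 21 76 201
(230, 118) 26 53 182
(200, 150) 24 55 159
(345, 150) 18 92 169
yellow px [140.9 135.3] W [ 440.  -200.3   83.3   39.    89.1]
foot px [478.8 130.4] W [438.7 258.3  29.7  20.4  66.5]
foot px [462.7  19.7] W [290.2 232.3  28.5  36.5   7.6]
lid [[[293.2 134.2  40.9]
  [513.8 312.8  49.2]
  [122.2 312.8  45.8]
  [582.8 239.2  49.2]
  [264.8 309.8  49.2]]]
```

View pics/crop1.png

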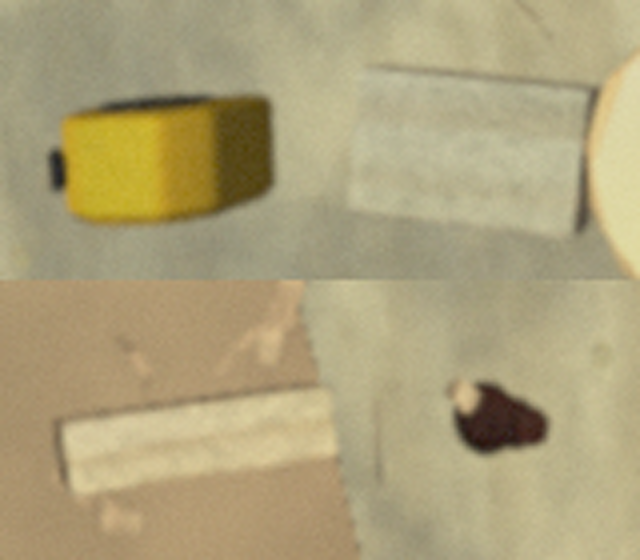

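View pics/w2.png

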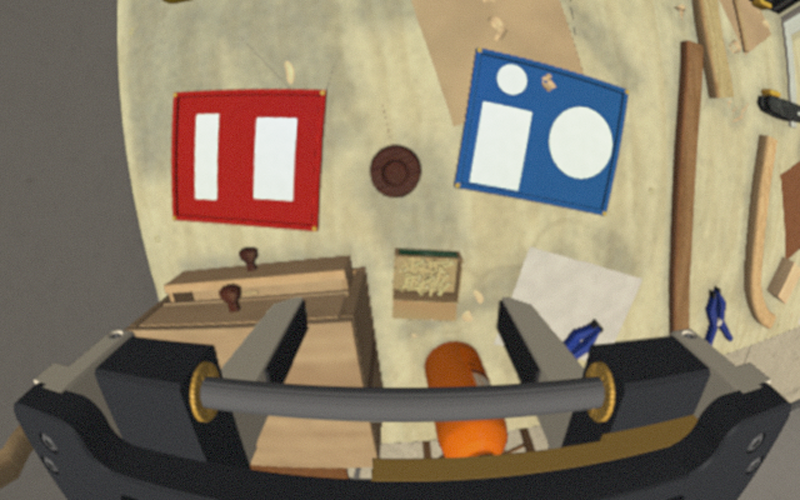

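The crop gives the block and stick top corners and the foot's base at B (490,138). The tray view gives clear white outlines: the blue ones at (512,80), (502,145) and (580,143), and the red ones at (206,157) and (275,158). Now I'll compute the part poses.

```bash
python3 - <<'E'
from h import *
import pickle
np.set_printoptions(precision=1,suppress=True)
c=pickle.load(open('w1.pkl','rb'));d=pickle.load(open('d0.pkl','rb'))['top']
def rect(n,q,ou,ov,s,cam,z,f):
    W=np.array([onz(cam,ou+u/s-.5,ov+v/s-.5,z,f)[:2] for u,v in q],np.float32)*1000
    print(n,W.mean(0),cv2.minAreaRect(W))
rect('block w',[(368,68),(590,90),(575,235),(350,207)],105,95,4,c,.022,True)
rect('block t',[(503,40),(603,58),(590,118),(492,100)],195,245,3.4,d,.022,False)
rect('stick w',[(65,145),(330,110),(338,175),(72,215)],355,95,4,c,.022,True)
rect('stick t',[(178,58),(295,40),(298,65),(182,85)],195,245,3.4,d,.022,False)
rect('foot w',[(490,138)]*4,355,95,4,c,.003,True)
rect('tape w',[(65,115),(210,104),(215,205),(72,220)],105,95,4,c,.06,True)
rect('tape t',[(650,65),(735,65),(735,118),(648,115)],195,245,3.4,d,.063,False)
print('jar',onz(c,293.2,134.2,.151,True))
E
python3 plan.py 0.436,0.248,0.35,180,4 0.436,0.248,0.28,180,4
```

```text
block w [441.7 -74.6] ((441.57110595703125, -74.97908020019531), (73.89620971679688, 43.73131561279297), 80.99755859375)
block t [445.3 -75.5] ((445.26495361328125, -76.00048828125), (74.10107421875, 43.90420913696289), 81.4244384765625)
stick w [446.5 146.1] ((446.3689270019531, 145.88482666015625), (20.917484283447266, 84.5412826538086), 10.02590274810791)
stick t [450.6 146.9] ((450.2710876464844, 146.88131713867188), (19.50123405456543, 84.82412719726562), 10.488580703735352)
foot w [435.5 252.4] ((435.51739501953125, 252.38278198242188), (0.0, 0.0), 0.0)
tape w [ 435.  -168.6] ((435.54998779296875, -168.62831115722656), (53.83503723144531, 32.22481918334961), 88.16954803466797)
tape t [ 438.2 -170.9] ((438.7154541015625, -170.713623046875), (60.56801223754883, 36.23469924926758), 89.75845336914062)
jar [0.4 0.  0.2]
[[0.1318, 0.1029, 0.0245, 0.0, -0.0001, 0.0001], [0.2636, 0.2059, 0.049, 0.0, -0.0003, 0.0003], [0.3953, 0.3088, 0.0736, 0.0, -0.0004, 0.0004], [0.5271, 0.4118, 0.0981, 0.0, -0.0006, 0.0005], [0.6589, 0.5147, 0.1226, 0.0001, -0.0007, 0.0007]]
[[0.1651, 0.1283, 0.0303, 0.0, -0.0002, 0.0002], [0.3301, 0.2567, 0.0605, 0.0, -0.0004, 0.0003], [0.4952, 0.385, 0.0908, 0.0, -0.0005, 0.0005], [0.6603, 0.5133, 0.121, 0.0001, -0.0007, 0.0007], [0.6603, 0.5133, 0.121, 0.0001, -0.0007, 0.0007]]
-> [0.436, 0.248, 0.35, 180.0, 4.0]
[[0.0, 0.0, 0.0875, 0.0, 0.0, 0.0], [0.0, 0.0, 0.175, 0.0, 0.0, 0.0], [0.0, 0.0, 0.2625, 0.0, 0.0, 0.0], [0.0, 0.0, 0.35, 0.0, 0.0, 0.0], [0.0, 0.0, 0.35, 0.0, 0.0, 0.0]]
-> [0.436, 0.248, 0.28, 180.0, 4.0]
```

```bash
python3 plan.py 0.45,0.1,0.38,100,4
```

```text
[[0.1252, 0.0289, 0.0095, -0.0001, -0.0001, 0.0446], [0.2503, 0.0578, 0.0189, -0.0002, -0.0003, 0.0892], [0.3755, 0.0868, 0.0284, -0.0003, -0.0004, 0.1337], [0.5007, 0.1157, 0.0379, -0.0004, -0.0005, 0.1783], [0.6258, 0.1446, 0.0473, -0.0005, -0.0006, 0.2229]]
[[0.143, -0.0732, 0.0115, -0.0001, -0.0002, 0.0557], [0.2859, -0.1464, 0.023, -0.0002, -0.0003, 0.1115], [0.4289, -0.2196, 0.0345, -0.0003, -0.0005, 0.1672], [0.5718, -0.2928, 0.0459, -0.0005, -0.0006, 0.2229], [0.5718, -0.2928, 0.0459, -0.0005, -0.0006, 0.2229]]
-> [0.45, 0.1, 0.38, 100.0, 4.0]
```

Call:
arm_command(increments=[[0.125, 0.03, 0.01, 0, 0, 0.045], [0.25, 0.06, 0.02, 0, 0, 0.09], [0.375, 0.09, 0.03, 0, 0, 0.134], [0.5, 0.115, 0.04, 0, 0, 0.178], [0.625, 0.145, 0.047, 0, 0, 0.223]])

```text
t: 3.38
tool_pos: [0.5728, 0.0715, 0.3926]
orientation: [1.078, 2.949, 0.001]
force: [-0.4, 0.2, 0.8]
opening: 0.093
gripper_force: 0.0
```

Call:
arm_command(increments=[[0.143, -0.073, 0.01, 0, 0, 0.056], [0.286, -0.146, 0.02, 0, 0, 0.112], [0.43, -0.22, 0.035, 0, 0, 0.167], [0.57, -0.29, 0.046, 0, 0, 0.223], [0.57, -0.29, 0.046, 0, 0, 0.223]])

```text
t: 4.0
tool_pos: [0.4479, 0.1002, 0.3827]
orientation: [2.02, 2.405, 0.002]
force: [-0.1, -1.2, 0.7]
opening: 0.0931
gripper_force: 0.0
```

```bash
cat >> h.py <<'E'
def rects(c,m,z,name,lo=60,hi=1e9,box=None):
    if box is not None:
        b=np.zeros(m.shape,bool);b[box[1]:box[3],box[0]:box[2]]=1;m=m&b
    cs,_=cv2.findContours(m.astype(np.uint8),cv2.RETR_EXTERNAL,cv2.CHAIN_APPROX_NONE)
    for k in cs:
        if not lo<cv2.contourArea(k)<hi: continue
        W=np.array([onz(c,*p,z,True)[:2] for p in k[:,0]],np.float32)*1000
        (x,y),(w,h),a=cv2.minAreaRect(W);M=cv2.moments(k)
        print(name,'px',np.round((M['m10']/M['m00'],M['m01']/M['m00'])),'W',np.round((x,y,w,h,a),1))
def hsv(c):
    h=cv2.cvtColor(c['image'],cv2.COLOR_RGB2HSV).astype(int);return h[...,0],h[...,1],h[...,2]
def white(c):
    H,S,V=hsv(c)
    t=(((H>100)&(H<130)&(S>110))|(((H<6)|(H>174))&(S>150))).astype(np.uint8)
    t[330:]=0
    t=cv2.morphologyEx(t,cv2.MORPH_CLOSE,np.ones((45,45)))>0
    return t&(S<60)&(V>165)
E
python3 - <<'E'
from h import *
import pickle
c=snap('wrist');pickle.dump(c,open('w3.pkl','wb'));save(c['image'],'w3.png',1.25)
print(read_state()['tool_pos'])
rects(c,white(c),.003,'white')
E
```

```text
[0.44904672 0.09988266 0.38304539]
white px [466. 223.] W [649.9  75.8  16.8  46.6  18.7]
white px [461. 173.] W [623.1 138.4  51.7  81.9  81.6]
white px [417. 156.] W [555.9 148.4  30.7  30.7  56.4]
white px [470. 105.] W [613.6 225.5  74.   74.6  13.3]
white px [631.   6.] W [932.2 526.9  88.2  21.6  30.6]
```

View pics/w3.png

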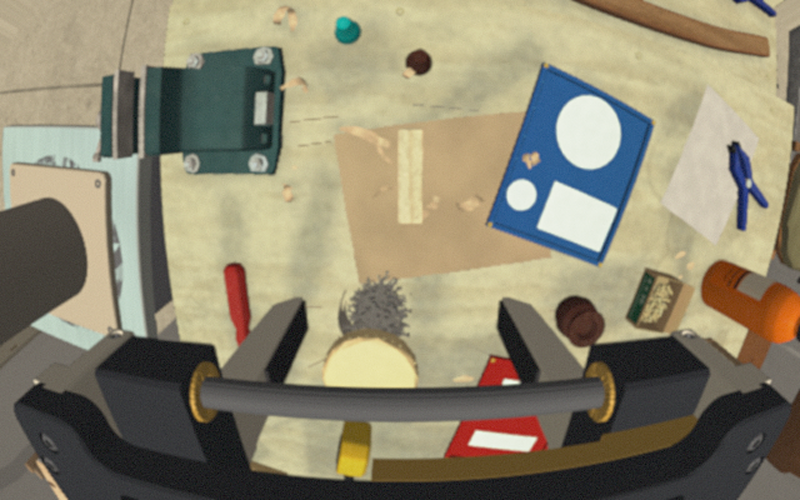

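The wrist camera agrees with itself to within 0.6 mm after an 80° turn, so I'll trust it over the top view. The stick is at (411,176) and the brown foot at (419,62). I'll go and grasp the stick.

```bash
python3 - <<'E'
from h import *
import pickle
c=pickle.load(open('w3.pkl','rb'))
W=np.array([onz(c,u/1.25-.3,v/1.25-.3,.022,True)[:2] for u,v in [(398,129),(423,129),(424,222),(399,224)]],np.float32)*1000
print(W.mean(0),cv2.minAreaRect(W)); print('foot',onz(c,418/1.25,63/1.25,.02,True))
E
python3 plan.py 0.4465,0.146,0.25,100,4 0.4465,0.146,0.194,100,3
```

```text
[447.11893 146.7814 ] ((447.423583984375, 146.43487548828125), (22.55031967163086, 84.87837982177734), 10.486617088317871)
foot [0.43574883 0.24706751 0.02      ]
[[0.0573, 0.0065, 0.1663, 0.0002, 0.0, 0.0002], [0.1147, 0.0131, 0.3326, 0.0004, 0.0, 0.0003], [0.172, 0.0196, 0.499, 0.0006, 0.0, 0.0005], [0.2293, 0.0262, 0.6653, 0.0008, 0.0, 0.0006], [0.2293, 0.0262, 0.6653, 0.0008, 0.0, 0.0006]]
-> [0.4465, 0.146, 0.25, 100.0, 4.0]
[[0.0, 0.0, 0.0933, 0.0, 0.0, 0.0], [0.0, 0.0, 0.1867, 0.0, 0.0, 0.0], [0.0, 0.0, 0.28, 0.0, 0.0, 0.0], [0.0, 0.0, 0.28, 0.0, 0.0, 0.0], [0.0, 0.0, 0.28, 0.0, 0.0, 0.0]]
-> [0.4465, 0.146, 0.194, 100.0, 3.0]
```

Call:
arm_command(increments=[[0.06, 0.005, 0.166, 0, 0, 0], [0.115, 0.01, 0.333, 0, 0, 0], [0.17, 0.02, 0.5, 0, 0, 0], [0.23, 0.025, 0.665, 0, 0, 0], [0.23, 0.025, 0.665, 0, 0, 0]], fingers=-0.2, force=15)

```text
t: 4.68
tool_pos: [0.4463, 0.1456, 0.247]
orientation: [-2.016, -2.406, 0.006]
force: [-0.1, -0.4, -0.5]
opening: 0.0563
gripper_force: 0.0
```

Call:
arm_command(increments=[[0, 0, 0.09, 0, 0, 0], [0, 0, 0.19, 0, 0, 0], [0, 0, 0.28, 0, 0, 0], [0, 0, 0.28, 0, 0, 0], [0, 0, 0.28, 0, 0, 0]])

```text
t: 5.3
tool_pos: [0.4486, 0.1453, 0.1949]
orientation: [2.02, 2.404, 0.003]
force: [0.6, -0.3, 0.2]
opening: 0.0559
gripper_force: 0.0
```

Call:
arm_command(increments=[[0, 0, 0, 0, 0, 0], [0, 0, 0, 0, 0, 0], [0, 0, 0, 0, 0, 0], [0, 0, 0, 0, 0, 0], [0, 0, 0, 0, 0, 0]], fingers=1)

```text
t: 5.92
tool_pos: [0.4476, 0.1454, 0.1932]
orientation: [-2.021, -2.405, 0.0]
force: [-0.8, 0.2, 2.4]
opening: 0.022
gripper_force: 15.0
```

```bash
python3 plan.py 0.4465,0.146,0.26,100,3 0.6285,-0.1623,0.26,174.8,4 0.6285,-0.1623,0.215,174.8,4
```

```text
[[0.0013, -0.0016, -0.1113, 0.0, 0.0, -0.0002], [0.0026, -0.0033, -0.2226, 0.0, 0.0, -0.0003], [0.0039, -0.0049, -0.334, 0.0, 0.0, -0.0005], [0.0039, -0.0049, -0.334, 0.0, 0.0, -0.0005], [0.0039, -0.0049, -0.334, 0.0, 0.0, -0.0005]]
-> [0.4465, 0.146, 0.26, 100.0, 3.0]
[[-0.1676, 0.0628, 0.0, 0.0, 0.0, -0.0416], [-0.3352, 0.1257, 0.0, 0.0, 0.0, -0.0831], [-0.5028, 0.1885, 0.0, 0.0, 0.0, -0.1247], [-0.6704, 0.2514, 0.0, 0.0, 0.0, -0.1662], [-0.8381, 0.3142, 0.0, 0.0, 0.0, -0.2078]]
[[-0.2142, -0.0648, 0.0, 0.0, 0.0, -0.0519], [-0.4283, -0.1297, 0.0, 0.0, 0.0, -0.1039], [-0.6425, -0.1945, 0.0, 0.0, 0.0, -0.1558], [-0.8566, -0.2594, 0.0, 0.0, 0.0, -0.2078], [-0.8566, -0.2594, 0.0, 0.0, 0.0, -0.2078]]
-> [0.6285, -0.1623, 0.26, 174.8, 4.0]
[[0.0, 0.0, 0.0563, 0.0, 0.0, 0.0], [0.0, 0.0, 0.1125, 0.0, 0.0, 0.0], [0.0, 0.0, 0.1688, 0.0, 0.0, 0.0], [0.0, 0.0, 0.225, 0.0, 0.0, 0.0], [0.0, 0.0, 0.225, 0.0, 0.0, 0.0]]
-> [0.6285, -0.1623, 0.215, 174.8, 4.0]
```

Grasped at 22 mm. Lifting high to clear the jar, then on to the red tray.

```bash
python3 plan.py 0.4476,0.1454,0.37,100,4 0.6295,-0.1623,0.37,174.8,4 0.6295,-0.1623,0.215,174.8,4
```

```text
[[0.0, 0.0, -0.221, 0.0, 0.0, -0.0001], [0.0, 0.0, -0.442, 0.0, 0.0, -0.0003], [0.0, 0.0, -0.663, 0.0, 0.0, -0.0004], [0.0, 0.0, -0.884, 0.0, 0.0, -0.0005], [0.0, 0.0, -0.884, 0.0, 0.0, -0.0005]]
-> [0.4476, 0.1454, 0.37, 100.0, 4.0]
[[-0.1673, 0.0629, 0.0, 0.0, 0.0, -0.0416], [-0.3346, 0.1257, 0.0, 0.0, 0.0, -0.0831], [-0.5019, 0.1886, 0.0, 0.0, 0.0, -0.1247], [-0.6692, 0.2514, 0.0, 0.0, 0.0, -0.1662], [-0.8365, 0.3143, 0.0, 0.0, 0.0, -0.2078]]
[[-0.2139, -0.0646, 0.0, 0.0, 0.0, -0.0519], [-0.4277, -0.1292, 0.0, 0.0, 0.0, -0.1039], [-0.6416, -0.1938, 0.0, 0.0, 0.0, -0.1558], [-0.8554, -0.2584, 0.0, 0.0, 0.0, -0.2078], [-0.8554, -0.2584, 0.0, 0.0, 0.0, -0.2078]]
-> [0.6295, -0.1623, 0.37, 174.8, 4.0]
[[0.0, 0.0, 0.1937, 0.0, 0.0, 0.0], [0.0, 0.0, 0.3875, 0.0, 0.0, 0.0], [0.0, 0.0, 0.5812, 0.0, 0.0, 0.0], [0.0, 0.0, 0.775, 0.0, 0.0, 0.0], [0.0, 0.0, 0.775, 0.0, 0.0, 0.0]]
-> [0.6295, -0.1623, 0.215, 174.8, 4.0]
```

Call:
arm_command(increments=[[0, 0, -0.22, 0, 0, 0], [0, 0, -0.44, 0, 0, 0], [0, 0, -0.66, 0, 0, 0], [0, 0, -0.885, 0, 0, 0], [0, 0, -0.885, 0, 0, 0]])

```text
t: 6.55
tool_pos: [0.4488, 0.1456, 0.3745]
orientation: [2.018, 2.401, 0.01]
force: [0.4, -0.1, -0.5]
opening: 0.022
gripper_force: 15.0
```

Call:
arm_command(increments=[[-0.167, 0.063, 0, 0, 0, -0.042], [-0.335, 0.126, 0, 0, 0, -0.083], [-0.5, 0.19, 0, 0, 0, -0.125], [-0.67, 0.25, 0, 0, 0, -0.166], [-0.836, 0.314, 0, 0, 0, -0.208]])

```text
t: 7.18
tool_pos: [0.5383, -0.0096, 0.3684]
orientation: [-1.136, -2.927, 0.001]
force: [0.3, 0.3, -0.1]
opening: 0.0221
gripper_force: 15.0
```

Call:
arm_command(increments=[[-0.214, -0.065, 0, 0, 0, -0.052], [-0.43, -0.13, 0, 0, 0, -0.104], [-0.64, -0.194, 0, 0, 0, -0.156], [-0.855, -0.258, 0, 0, 0, -0.208], [-0.855, -0.258, 0, 0, 0, -0.208]])

```text
t: 7.8
tool_pos: [0.6293, -0.165, 0.3673]
orientation: [-0.144, -3.135, -0.001]
force: [0.2, 0.3, -0.9]
opening: 0.022
gripper_force: 15.0
```

Call:
arm_command(increments=[[0, 0, 0.19, 0, 0, 0], [0, 0, 0.39, 0, 0, 0], [0, 0, 0.58, 0, 0, 0], [0, 0, 0.775, 0, 0, 0], [0, 0, 0.775, 0, 0, 0]])

```text
t: 8.43
tool_pos: [0.6263, -0.1607, 0.21]
orientation: [-0.144, -3.129, -0.005]
force: [-0.7, 0.5, 0.1]
opening: 0.0223
gripper_force: 15.0
```

```bash
python3 plan.py 0.6295,-0.1623,0.197,174.8,4; python3 -c "
from h import *
s=read_state();print(s['tool_pos'],s['gripper_force'],s['force'])
c=snap('wrist');save(c['image'],'w4.png',1.25)"
```

```text
[[-0.0043, -0.0017, 0.0162, 0.0002, -0.0007, -0.0001], [-0.0085, -0.0034, 0.0323, 0.0004, -0.0015, -0.0001], [-0.0128, -0.005, 0.0485, 0.0006, -0.0022, -0.0002], [-0.0171, -0.0067, 0.0646, 0.0008, -0.003, -0.0003], [-0.0171, -0.0067, 0.0646, 0.0008, -0.003, -0.0003]]
-> [0.6295, -0.1623, 0.197, 174.8, 4.0]
[ 0.62633528 -0.16069484  0.20995806] 14.999925345182419 [-0.69671384  0.46897347  0.10415685]
```

View pics/w4.png

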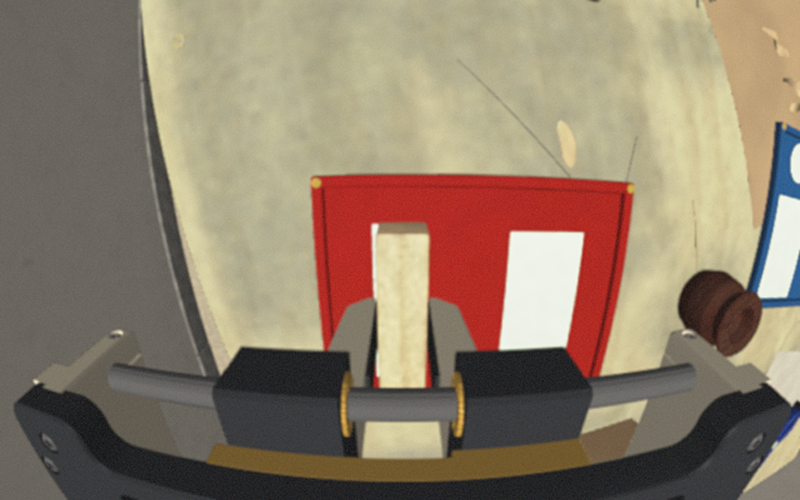

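The stick is gripped at (403,300) above its outline. The outline's left edge shows at x≈374, so the stick looks slightly to the right of it. I'll check that numerically.

Call:
arm_command(increments=[[0, 0, 0, 0, 0, 0], [0, 0, 0, 0, 0, 0], [0, 0, 0, 0, 0, 0], [0, 0, 0, 0, 0, 0], [0, 0, 0, 0, 0, 0]])

```text
t: 9.1
tool_pos: [0.629, -0.1624, 0.2153]
orientation: [0.143, 3.138, -0.0]
force: [0.6, -0.5, -0.5]
opening: 0.022
gripper_force: 15.0
```

```bash
python3 - <<'E'
from h import *
import pickle
np.set_printoptions(precision=1,suppress=True)
c=snap('wrist');pickle.dump(c,open('w4.pkl','wb'));s=read_state();tp=s['tool_pos']
print(tp*1000,s['orientation']*100)
a=np.radians(-5.2);ex=np.array([np.cos(a),np.sin(a)]);ey=np.array([-ex[1],ex[0]])
H,S,V=hsv(c)
W=white(c)
off=lambda p,z:np.array([(onz(c,*p,z,True)[:2]*1000-np.array([632.1,-120.2]))@e for e in(ex,ey)])
for r in (195,205,215,225,235,245,255):
    red=((H[r]<6)|(H[r]>174))&(S[r]>150); non=np.where(~red[265:480])[0]+265
    runs=np.split(non,np.where(np.diff(non)>1)[0]+1)
    print(r,[(q[0]-.5,q[-1]+.5,off((q[0]-.5,r),.003),off((q[-1]+.5,r),.003)) for q in runs if len(q)>8])
print('stick col edges z top:')
z=tp[2]-.167-.019-.008+.022
for r in (190,200): 
    g=cv2.cvtColor(c['image'],cv2.COLOR_RGB2GRAY)[r,290:360].astype(int);print(r,g.tolist())
print('z',z,[off((u,v),z) for u,v in((302,200),(342,200),(322,184))])
E
```

```text
[ 629.  -162.4  215.2] [ 14.3 313.8  -0. ]
195 [(np.float64(299.5), np.float64(343.5), array([-28.3, -57.5]), array([-28.3, -29.1])), (np.float64(406.5), np.float64(465.5), array([-28.4,  12.9]), array([-28.7,  56.7]))]
205 [(np.float64(299.5), np.float64(343.5), array([-21.5, -57.6]), array([-21.5, -28.9])), (np.float64(405.5), np.float64(464.5), array([-21.5,  12.8]), array([-21.4,  57. ]))]
215 [(np.float64(299.5), np.float64(343.5), array([-14.6, -57.8]), array([-14.6, -28.8])), (np.float64(405.5), np.float64(463.5), array([-14.4,  13.4]), array([-13.9,  57.4]))]
225 [(np.float64(299.5), np.float64(343.5), array([ -7.5, -57.9]), array([ -7.5, -28.6])), (np.float64(404.5), np.float64(461.5), array([-7.1, 13.4]), array([-6.3, 57. ]))]
235 [(np.float64(299.5), np.float64(343.5), array([ -0.2, -58.1]), array([ -0.2, -28.4])), (np.float64(403.5), np.float64(460.5), array([ 0.3, 13.4]), array([ 1.5, 57.5]))]
245 [(np.float64(277.5), np.float64(365.5), array([  7.5, -73.5]), array([  7.4, -13. ])), (np.float64(402.5), np.float64(458.5), array([ 8. , 13.4]), array([ 9.5, 57.3]))]
255 [(n
[... 239 characters left out ...]
89, 206, 213, 216, 215, 219, 218, 217, 217, 218, 219, 220, 219, 217, 213, 213, 212, 208, 203, 202, 201, 200, 207, 210, 216, 217, 219, 222, 222, 222, 220, 223, 225, 224, 225, 226, 227, 229, 228, 222, 218, 202, 168, 123, 85, 80, 80, 81, 79, 88, 89, 80, 82, 83, 84, 85, 80, 84, 80]
200 [78, 83, 86, 85, 79, 78, 85, 82, 84, 101, 142, 187, 208, 209, 210, 209, 209, 206, 208, 210, 218, 220, 223, 226, 225, 226, 222, 222, 216, 214, 213, 212, 213, 213, 210, 214, 210, 216, 217, 218, 217, 218, 220, 220, 221, 223, 223, 221, 223, 220, 215, 208, 186, 150, 110, 86, 82, 87, 83, 86, 81, 78, 79, 84, 87, 83, 85, 87, 86, 84]
z 0.0431860696257825 [array([-37.4, -53.2]), array([-37.4, -32.7]), array([-45.8, -43. ])]
```

The stick is within 0.5 mm of its outline, so I'll lower and release.

Call:
arm_command(increments=[[0, 0, 0.02, 0, 0, 0], [0, 0, 0.045, 0, 0, 0], [0, 0, 0.07, 0, 0, 0], [0, 0, 0.09, 0, 0, 0], [0, 0, 0.09, 0, 0, 0]])

```text
t: 9.78
tool_pos: [0.6289, -0.1623, 0.1968]
orientation: [-0.143, -3.138, -0.0]
force: [0.6, -0.6, 0.3]
opening: 0.022
gripper_force: 15.0
```

Call:
arm_command(increments=[[0, 0, 0, 0, 0, 0], [0, 0, 0, 0, 0, 0], [0, 0, 0, 0, 0, 0], [0, 0, 0, 0, 0, 0], [0, 0, 0, 0, 0, 0]])

```text
t: 10.4
tool_pos: [0.629, -0.1624, 0.1972]
orientation: [0.143, 3.138, 0.0]
force: [0.2, 0.3, 1.1]
opening: 0.0221
gripper_force: 15.0
```

Call:
arm_command(increments=[[0, 0, 0, 0, 0, 0], [0, 0, 0, 0, 0, 0], [0, 0, 0, 0, 0, 0], [0, 0, 0, 0, 0, 0], [0, 0, 0, 0, 0, 0]], fingers=0.2)

```text
t: 11.02
tool_pos: [0.629, -0.1623, 0.1971]
orientation: [-0.143, -3.138, 0.0]
force: [-0.7, 0.2, -0.7]
opening: 0.0369
gripper_force: 0.0
```

Call:
arm_command(increments=[[0, 0, -0.2, 0, 0, 0], [-0.1, 0, -0.4, 0, 0, 0], [-0.2, 0, -0.6, 0, 0, 0], [-0.3, 0, -0.8, 0, 0, 0], [-0.3, 0, -0.8, 0, 0, 0]])

```text
t: 11.65
tool_pos: [0.6907, -0.1681, 0.3625]
orientation: [0.142, 3.13, -0.004]
force: [1.3, -0.1, -0.3]
opening: 0.037
gripper_force: 0.0
```

```bash
python3 - <<'E'
from h import *
import pickle
c=snap('wrist');pickle.dump(c,open('w5.pkl','wb'));s=read_state();print(s['tool_pos'])
H,S,V=hsv(c);m=~(((H<6)|(H>174))&(S>150))
red=cv2.morphologyEx((~m).astype(np.uint8),cv2.MORPH_CLOSE,np.ones((45,45)))>0
red[300:]=0
rects(c,m&red,.003,'nonred z3',200); rects(c,m&red,.025,'nonred z25',200)
save(c['image'][60:300,120:440],'w5.png',2.4)
E
python3 plan.py 0.4425,-0.0750,0.37,81,4  0.4425,-0.0750,0.194,81,4
```

```text
[ 0.6896191  -0.16795797  0.3594311 ]
nonred z3 px [393. 125.] W [635.  -85.1  45.5  84.7  85. ]
nonred z3 px [323. 124.] W [ 627.9 -162.6   30.2   92.7   84.6]
nonred z25 px [393. 125.] W [633.1 -90.1  42.5  79.1  85. ]
nonred z25 px [323. 124.] W [ 626.5 -162.5   28.2   86.7   84.6]
[[0.1272, 0.0351, -0.0058, 0.0001, 0.0001, 0.0521], [0.2545, 0.0702, -0.0117, 0.0002, 0.0002, 0.1042], [0.3817, 0.1052, -0.0175, 0.0003, 0.0004, 0.1563], [0.509, 0.1403, -0.0233, 0.0003, 0.0005, 0.2084], [0.6362, 0.1754, -0.0292, 0.0004, 0.0006, 0.2605]]
[[0.1407, -0.0862, -0.007, 0.0001, 0.0002, 0.0651], [0.2814, -0.1724, -0.0139, 0.0002, 0.0003, 0.1303], [0.4221, -0.2586, -0.0209, 0.0003, 0.0005, 0.1954], [0.5628, -0.3447, -0.0278, 0.0004, 0.0006, 0.2605], [0.5628, -0.3447, -0.0278, 0.0004, 0.0006, 0.2605]]
-> [0.4425, -0.075, 0.37, 81.0, 4.0]
[[0.0, 0.0, 0.22, 0.0, 0.0, 0.0], [0.0, 0.0, 0.44, 0.0, 0.0, 0.0], [0.0, 0.0, 0.66, 0.0, 0.0, 0.0], [0.0, 0.0, 0.88, 0.0, 0.0, 0.0], [0.0, 0.0, 0.88, 0.0, 0.0, 0.0]]
-> [0.4425, -0.075, 0.194, 81.0, 4.0]
```

View pics/w5.png

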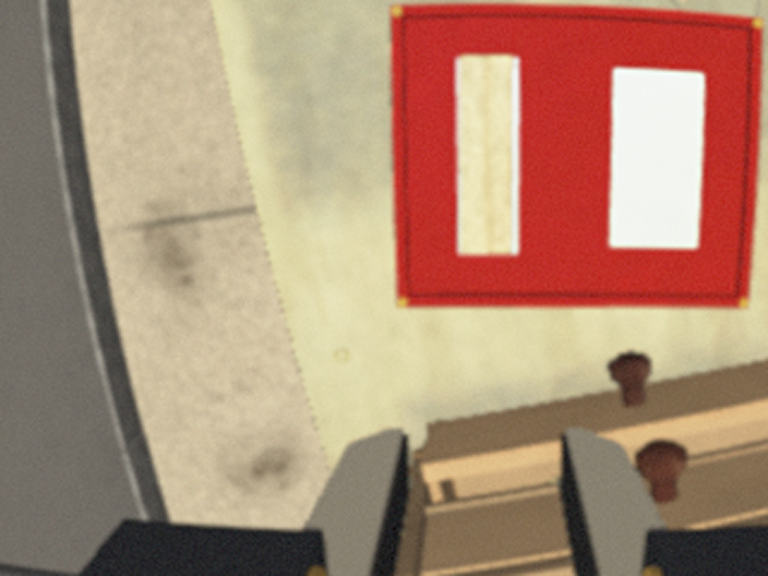

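The stick sits inside its outline, at crop (488,155). Now the block.

Call:
arm_command(increments=[[0.127, 0.035, 0, 0, 0, 0.052], [0.254, 0.07, -0.01, 0, 0, 0.104], [0.38, 0.105, -0.02, 0, 0, 0.156], [0.51, 0.14, -0.02, 0, 0, 0.208], [0.636, 0.175, -0.03, 0, 0, 0.26]], fingers=-0.6)

```text
t: 12.32
tool_pos: [0.5634, -0.1209, 0.3607]
orientation: [-1.384, -2.816, 0.001]
force: [0.0, 0.2, 0.1]
opening: 0.074
gripper_force: 0.0
```

Call:
arm_command(increments=[[0.14, -0.086, 0, 0, 0, 0.065], [0.28, -0.17, 0, 0, 0, 0.13], [0.42, -0.26, 0, 0, 0, 0.195], [0.563, -0.345, 0, 0, 0, 0.26], [0.563, -0.345, 0, 0, 0, 0.26]])

```text
t: 12.95
tool_pos: [0.4391, -0.0742, 0.3609]
orientation: [-2.387, -2.038, 0.003]
force: [0.5, -0.5, 0.3]
opening: 0.0746
gripper_force: 0.0
```

Call:
arm_command(increments=[[0, 0, 0, 0, 0, 0], [0, 0, 0, 0, 0, 0], [0, 0, 0, 0, 0, 0], [0, 0, 0, 0, 0, 0], [0, 0, 0, 0, 0, 0]])

```text
t: 13.58
tool_pos: [0.4417, -0.0751, 0.3631]
orientation: [-2.385, -2.044, 0.0]
force: [1.2, 0.5, -0.2]
opening: 0.0741
gripper_force: 0.0
```

```bash
python3 plan.py  0.4425,-0.0750,0.194,81,5; python3 - <<'E'
from h import *
c=snap('wrist')
b=np.array([441.6,-75.0]);print(read_state()['tool_pos'])
# project expected block region; save enlarged crop
u,v=proj(c,[.4416,-.075,.022],True);print(u,v)
u,v=int(u),int(v);import pickle;pickle.dump((c,u,v),open('w6.pkl','wb'))
save(c['image'][max(0,v-70):v+70,u-80:u+80],'w6.png',4)
E
```

```text
[[0.0003, 0.0008, 0.1691, 0.0, 0.0, 0.0002], [0.0005, 0.0016, 0.3381, 0.0, 0.0, 0.0004], [0.0008, 0.0024, 0.5072, 0.0, 0.0, 0.0007], [0.001, 0.0032, 0.6763, 0.0, 0.0, 0.0009], [0.0013, 0.004, 0.8454, 0.0, 0.0, 0.0011]]
-> [0.4425, -0.075, 0.194, 81.0, 5.0]
[ 0.44165591 -0.07513682  0.36309479]
322.13342820138786 185.4730935972882
```

Call:
arm_command(increments=[[0, 0, 0.2, 0, 0, 0], [0, 0, 0.4, 0, 0, 0], [0, 0, 0.6, 0, 0, 0], [0, 0, 0.75, 0, 0, 0], [0, 0, 0.845, 0, 0, 0]])

```text
t: 14.25
tool_pos: [0.4409, -0.0749, 0.1924]
orientation: [-2.384, -2.043, 0.002]
force: [-0.3, -0.3, 0.6]
opening: 0.0746
gripper_force: 0.0
```

Call:
arm_command(increments=[[0, 0, 0, 0, 0, 0], [0, 0, 0, 0, 0, 0], [0, 0, 0, 0, 0, 0], [0, 0, 0, 0, 0, 0], [0, 0, 0, 0, 0, 0]], fingers=1, force=15)

```text
t: 14.88
tool_pos: [0.4422, -0.0753, 0.1953]
orientation: [2.384, 2.043, 0.002]
force: [-1.4, 0.1, 6.1]
opening: 0.0455
gripper_force: 15.0
```

```bash
python3 plan.py 0.442,-0.075,0.38,81,4 0.6232,0.1382,0.38,171.7,4 0.6232,0.1382,0.218,171.7,4
```

```text
[[0.0002, 0.0001, -0.2309, 0.0002, 0.0, 0.0003], [0.0005, 0.0003, -0.4617, 0.0003, 0.0, 0.0005], [0.0007, 0.0004, -0.6926, 0.0005, 0.0001, 0.0008], [0.001, 0.0005, -0.9235, 0.0007, 0.0001, 0.001], [0.001, 0.0005, -0.9235, 0.0007, 0.0001, 0.001]]
-> [0.442, -0.075, 0.38, 81.0, 4.0]
[[0.1195, 0.0728, 0.0, 0.0, 0.0, -0.0504], [0.2389, 0.1456, 0.0, 0.0, 0.0, -0.1008], [0.3584, 0.2184, 0.0, 0.0, 0.0, -0.1512], [0.4778, 0.2912, 0.0, 0.0, 0.0, -0.2016], [0.5973, 0.364, 0.0, 0.0, 0.0, -0.2519]]
[[0.0402, 0.1702, 0.0, 0.0, 0.0, -0.063], [0.0804, 0.3404, 0.0, 0.0, 0.0, -0.126], [0.1206, 0.5106, 0.0, 0.0, 0.0, -0.189], [0.1608, 0.6808, 0.0, 0.0, 0.0, -0.2519], [0.1608, 0.6808, 0.0, 0.0, 0.0, -0.2519]]
-> [0.6232, 0.1382, 0.38, 171.7, 4.0]
[[0.0, 0.0, 0.2025, 0.0, 0.0, 0.0], [0.0, 0.0, 0.405, 0.0, 0.0, 0.0], [0.0, 0.0, 0.6075, 0.0, 0.0, 0.0], [0.0, 0.0, 0.81, 0.0, 0.0, 0.0], [0.0, 0.0, 0.81, 0.0, 0.0, 0.0]]
-> [0.6232, 0.1382, 0.218, 171.7, 4.0]
```

Call:
arm_command(increments=[[0, 0, -0.23, 0, 0, 0], [0, 0, -0.46, 0, 0, 0], [0, 0, -0.69, 0, 0, 0], [0, 0, -0.924, 0, 0, 0], [0, 0, -0.924, 0, 0, 0]])

```text
t: 15.5
tool_pos: [0.4427, -0.0754, 0.3838]
orientation: [2.38, 2.04, 0.007]
force: [0.9, -1.1, -1.1]
opening: 0.045
gripper_force: 15.0
```

Call:
arm_command(increments=[[0.12, 0.073, 0, 0, 0, -0.05], [0.24, 0.146, 0, 0, 0, -0.1], [0.36, 0.22, 0, 0, 0, -0.15], [0.48, 0.29, 0, 0, 0, -0.2], [0.597, 0.364, 0, 0, 0, -0.252]])

```text
t: 16.12
tool_pos: [0.532, 0.0325, 0.3774]
orientation: [-1.405, -2.808, 0.001]
force: [-0.4, -0.7, 0.2]
opening: 0.0452
gripper_force: 15.0
```

Call:
arm_command(increments=[[0.04, 0.17, 0, 0, 0, -0.063], [0.08, 0.34, 0, 0, 0, -0.126], [0.12, 0.51, 0, 0, 0, -0.189], [0.16, 0.68, 0, 0, 0, -0.252], [0.16, 0.68, 0, 0, 0, -0.252]])

```text
t: 16.75
tool_pos: [0.6225, 0.1402, 0.3765]
orientation: [-0.213, -3.132, 0.0]
force: [-1.0, 0.3, -0.2]
opening: 0.0454
gripper_force: 15.0
```

Call:
arm_command(increments=[[0, 0, 0.2, 0, 0, 0], [0, 0, 0.4, 0, 0, 0], [0, 0, 0.6, 0, 0, 0], [0, 0, 0.81, 0, 0, 0], [0, 0, 0.81, 0, 0, 0]])

```text
t: 17.38
tool_pos: [0.6191, 0.138, 0.2111]
orientation: [-0.221, -3.124, 0.003]
force: [-0.6, 0.6, -0.4]
opening: 0.0449
gripper_force: 15.0
```

Call:
arm_command(increments=[[0, 0, 0, 0, 0, 0], [0, 0, 0, 0, 0, 0], [0, 0, 0, 0, 0, 0], [0, 0, 0, 0, 0, 0], [0, 0, 0, 0, 0, 0]])

```text
t: 18.0
tool_pos: [0.6221, 0.1384, 0.2174]
orientation: [0.222, 3.133, 0.0]
force: [0.1, -0.2, 0.0]
opening: 0.0454
gripper_force: 15.0
```

```bash
python3 - <<'E'
from h import *
import pickle
np.set_printoptions(precision=1,suppress=True)
c=snap('wrist');pickle.dump(c,open('w7.pkl','wb'));s=read_state();tp=s['tool_pos'];print(tp,s['orientation'],s['opening'])
H,S,V=hsv(c);blue=(H>98)&(H<130)&(S>110)
a=np.radians(-8.3);ex=np.array([np.cos(a),np.sin(a)]);ey=np.array([-ex[1],ex[0]])
off=lambda p,z:np.array([(onz(c,*p,z,True)[:2]*1000-np.array([623.2,138.2]))@e for e in(ex,ey)])
z=tp[2]-.194+.022
for r in (190,200,210,220):
    nb=np.where(~blue[r,200:520])[0]+200;runs=np.split(nb,np.where(np.diff(nb)>1)[0]+1)
    print('row',r,[(q[0],q[-1],off((q[0]-.5,r),z),off((q[-1]+.5,r),z)) for q in runs if len(q)>8])
for u in (305,320,335):
    g=c['image'][140:220,u].astype(int); nb=np.where(~blue[120:260,u])[0]+120
    runs=np.split(nb,np.where(np.diff(nb)>1)[0]+1)
    print('col',u,[(q[0],q[-1],off((u,q[0]-.5),z)) for q in runs if len(q)>4], V[160:215:2,u].tolist(), S[160:215:2,u].tolist())
save(c['image'],'w7.png',1.25)
E
```

```text
[0.6 0.1 0.2] [0.2 3.1 0. ] 0.04516820685827824
row 190 [(np.int64(200), np.int64(262), array([-44.5, -66.3]), array([-44.4, -31.3])), (np.int64(283), np.int64(362), array([-44.4, -20.9]), array([-44.6,  19.8])), (np.int64(397), np.int64(490), array([-44.7,  37.7]), array([-45.5,  94.1])), (np.int64(503), np.int64(519), array([-45.7, 102.6]), array([-45.9, 115.4]))]
row 200 [(np.int64(200), np.int64(263), array([-38.9, -66.9]), array([-39. , -31.1])), (np.int64(278), np.int64(365), array([-39. , -23.7]), array([-39.2,  21.6])), (np.int64(395), np.int64(491), array([-39.3,  37. ]), array([-39.6,  95.8])), (np.int64(501), np.int64(519), array([-39.7, 102.3]), array([-39.7, 116.7]))]
row 210 [(np.int64(200), np.int64(263), array([-33.2, -67.6]), array([-33.5, -31.4])), (np.int64(278), np.int64(365), array([-33.6, -23.9]), array([-33.8,  21.9])), (np.int64(394), np.int64(489), array([-33.8,  36.9]), array([-33.6,  95.6])), (np.int64(500), np.int64(519), array([-33.6, 102.8]), array([-33.5, 118.2]))]
row 220 [(np.int64(200), np.int64(264), array([-27.3, -68.4]), array([-27.9, -31.1])), (n
[... 674 characters left out ...]
, (np.int64(179), np.int64(259), array([-50.4,  -1.8]))] [167, 148, 151, 146, 150, 146, 150, 146, 145, 161, 230, 239, 238, 238, 188, 111, 122, 124, 129, 176, 205, 211, 209, 202, 204, 205, 204, 205] [82, 183, 176, 183, 172, 175, 177, 182, 174, 114, 9, 9, 11, 11, 26, 71, 67, 74, 71, 51, 42, 41, 44, 43, 45, 41, 44, 42]
col 335 [(np.int64(120), np.int64(157), array([-79.9,   5.3])), (np.int64(179), np.int64(259), array([-50.5,   5.7]))] [148, 147, 149, 152, 149, 147, 151, 146, 148, 160, 232, 240, 239, 240, 188, 113, 116, 124, 138, 177, 203, 205, 202, 196, 202, 204, 203, 197] [174, 177, 178, 180, 175, 172, 167, 175, 176, 116, 11, 10, 10, 12, 28, 68, 70, 70, 67, 55, 48, 46, 45, 46, 45, 46, 49, 47]
```

View pics/w7.png

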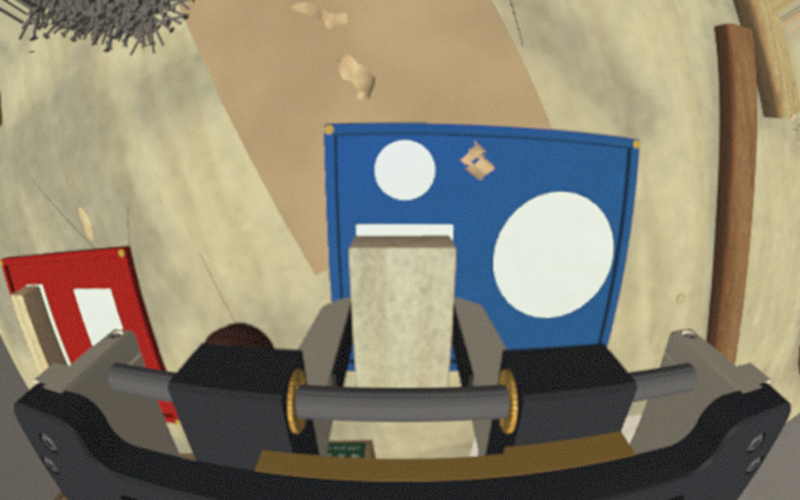

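The block is held at (402,300) over its outline, whose front edge is at row 224. The held block's end lies at row 247 (top) and 236 (bottom).

```bash
python3 - <<'E'
from h import *
import pickle
np.set_printoptions(precision=2,suppress=True)
c=pickle.load(open('w7.pkl','rb'))
a=np.radians(-8.3);ex=np.array([np.cos(a),np.sin(a)]);ey=np.array([-ex[1],ex[0]])
off=lambda p,z:np.array([(onz(c,*p,z,True)[:2]*1000-np.array([623.2,138.2]))@e for e in(ex,ey)])
zb=.2174-.194
print('top',off((320,197.3),zb+.022),'bottom',off((320,188.3),zb),'outline front',off((320,178.6),.003))
W=white(c)
for r in (181,183,185): 
    x=np.where(W[r,250:400])[0]+250;print(off((x[0]-.5,r),.003),off((x[-1]+.5,r),.003))
rects(c,W,.003,'white',100,box=(250,90,520,300))
E
```

```text
top [-40.65  -1.81] bottom [-39.48  -1.91] outline front [-40.43  -2.01]Traceback (most recent call last):
  File "<stdin>", line 11, in <module>
IndexError: index 0 is out of bounds for axis 0 with size 0
```

Call:
arm_command(increments=[[-0.013, 0, 0.02, 0, 0, 0], [-0.013, 0, 0.04, 0, 0, 0], [-0.013, 0, 0.06, 0, 0, 0], [-0.013, 0, 0.08, 0, 0, 0], [-0.013, 0, 0.101, 0, 0, 0]])

```text
t: 18.68
tool_pos: [0.6248, 0.138, 0.1975]
orientation: [0.222, 3.134, -0.0]
force: [-9.6, -2.2, 20.8]
opening: 0.045
gripper_force: 15.0
```

Call:
arm_command(increments=[[0, 0, 0, 0, 0, 0], [0, 0, 0, 0, 0, 0], [0, 0, 0, 0, 0, 0], [0, 0, 0, 0, 0, 0], [0, 0, 0, 0, 0, 0]])

```text
t: 19.3
tool_pos: [0.6248, 0.138, 0.1975]
orientation: [0.222, 3.133, -0.0]
force: [-2.9, 0.2, 6.0]
opening: 0.0451
gripper_force: 15.0
```

Call:
arm_command(increments=[[0, 0, 0, 0, 0, 0], [0, 0, 0, 0, 0, 0], [0, 0, 0, 0, 0, 0], [0, 0, 0, 0, 0, 0], [0, 0, 0, 0, 0, 0]], fingers=-0.25)

```text
t: 19.92
tool_pos: [0.6246, 0.1381, 0.1967]
orientation: [-0.222, -3.134, 0.0]
force: [0.5, 0.1, -0.5]
opening: 0.0584
gripper_force: 0.0
```

Call:
arm_command(increments=[[0, 0, -0.2, 0, 0, 0], [-0.1, 0, -0.4, 0, 0, 0], [-0.2, 0, -0.6, 0, 0, 0], [-0.3, 0, -0.75, 0, 0, 0], [-0.3, 0, -0.75, 0, 0, 0]])

```text
t: 20.55
tool_pos: [0.6857, 0.1294, 0.3505]
orientation: [0.222, 3.127, 0.002]
force: [-0.0, 0.1, -0.4]
opening: 0.0581
gripper_force: 0.0
```

Call:
arm_command(increments=[[0, 0, 0, 0, 0, 0], [0, 0, 0, 0, 0, 0], [0, 0, 0, 0, 0, 0], [0, 0, 0, 0, 0, 0], [0, 0, 0, 0, 0, 0]])

```text
t: 21.18
tool_pos: [0.6839, 0.1297, 0.3466]
orientation: [-0.222, -3.134, 0.0]
force: [-0.6, -1.4, 0.3]
opening: 0.0581
gripper_force: 0.0
```

```bash
python3 - <<'E'
from h import *
import pickle
np.set_printoptions(precision=1,suppress=True)
c=snap('wrist');pickle.dump(c,open('w8.pkl','wb'));s=read_state();print(s['tool_pos']*1000,s['opening'])
H,S,V=hsv(c);blue=(H>98)&(H<130)&(S>110)
tr=cv2.morphologyEx(blue.astype(np.uint8),cv2.MORPH_CLOSE,np.ones((55,55)))>0;tr[290:]=0
m=~blue&tr
rects(c,m,.003,'nb',100)
w=m&(S<28)&(V>200); rects(c,w,.003,'whitestrip',8)
p=m&(S>=32)&(V>120); p=cv2.morphologyEx(p.astype(np.uint8),cv2.MORPH_OPEN,np.ones((5,5)))>0
rects(c,p,.025,'pine z25',300)
u,v=map(int,proj(c,[.6232,.1382,.02],True));save(c['image'][v-60:v+60,u-60:u+100],'w8.png',4.5)
E
python3 plan.py 0.52,0.247,0.36,180,4
```

```text
[684.  129.6 346.7] 0.0579103735542754
nb px [575. 257.] W [850.9 509.6  67.2  22.6  43.5]
nb px [322. 130.] W [624.3 138.1  52.5  83.5  82. ]
nb px [402. 111.] W [613.6 225.6  76.2  75.2  84.4]
nb px [357.  60.] W [555.3 184.5  17.5  15.1  33. ]
nb px [323.  65.] W [556.1 147.9  31.8  31.6  54.5]
whitestrip px [335. 108.] W [623.3 139.1  47.1  79.6  82.5]
whitestrip px [402. 111.] W [613.6 225.5  71.9  72.9  83.8]
whitestrip px [323.  65.] W [556.1 148.2  28.5  27.6  82. ]
pine z25 px [322. 131.] W [622.9 136.7  45.1  72.7  81.9]
[[0.2236, 0.1164, -0.0166, 0.0, 0.0, -0.0112], [0.4472, 0.2328, -0.0333, 0.0, 0.0, -0.0225], [0.6707, 0.3492, -0.0499, 0.0, 0.0, -0.0337], [0.8943, 0.4656, -0.0665, 0.0, 0.0, -0.045], [0.8943, 0.4656, -0.0665, 0.0, 0.0, -0.045]]
-> [0.52, 0.247, 0.36, 180.0, 4.0]
```

The block is within about 1.5 mm of its outline. Next the foot: I'll hover with the camera above it and measure.

Call:
arm_command(increments=[[0.22, 0.115, -0.015, 0, 0, -0.011], [0.45, 0.23, -0.03, 0, 0, -0.022], [0.67, 0.35, -0.05, 0, 0, -0.034], [0.89, 0.465, -0.065, 0, 0, -0.045], [0.89, 0.465, -0.065, 0, 0, -0.045]])

```text
t: 21.85
tool_pos: [0.5187, 0.2488, 0.3604]
orientation: [-0.006, 3.141, 0.001]
force: [0.6, 0.2, 0.6]
opening: 0.0578
gripper_force: 0.0
```

Call:
arm_command(increments=[[0, 0, 0, 0, 0, 0], [0, 0, 0, 0, 0, 0], [0, 0, 0, 0, 0, 0], [0, 0, 0, 0, 0, 0], [0, 0, 0, 0, 0, 0]])

```text
t: 22.48
tool_pos: [0.5211, 0.2465, 0.3596]
orientation: [-0.001, -3.141, 0.0]
force: [-0.5, -0.0, 0.4]
opening: 0.0583
gripper_force: 0.0
```

```bash
python3 - <<'E'
from h import *
import pickle
c=snap('wrist');s=read_state();print(s['tool_pos']*1000);pickle.dump(c,open('w9.pkl','wb'))
H,S,V=hsv(c)
u,v=proj(c,[.436,.247,.01],True);print(u,v);u,v=int(u),int(v)
m=(V<90);b=(u-30,max(0,v-30),u+30,v+30)
rects(c,m,.002,'foot z2',30,box=b);rects(c,m,.012,'foot z12',30,box=b)
cv2.imwrite('pics/x.png',c['image'])
save(np.hstack([c['image'][max(0,v-60):max(0,v-60)+120,u-70:u+70],pickle.load(open('w8.pkl','rb'))['image'][70:190,250:390]]),'w9.png',2.8)
E
python3 plan.py 0.4357,0.247,0.36,171.7,4 0.4357,0.247,0.192,171.7,5
```

```text
[521.00956442 246.58575867 359.61296472]
322.8918933594478 107.11659675453087
foot z2 px [327. 107.] W [436.4 252.   20.7  21.9  63.8]
foot z12 px [327. 107.] W [436.4 251.8  20.1  21.2  63.8]
[[0.1066, 0.0005, -0.0005, 0.0, 0.0, 0.0115], [0.2133, 0.001, -0.0009, 0.0, 0.0, 0.023], [0.3199, 0.0015, -0.0014, 0.0, 0.0, 0.0345], [0.4265, 0.002, -0.0018, 0.0, -0.0001, 0.046], [0.4265, 0.002, -0.0018, 0.0, -0.0001, 0.046]]
-> [0.4357, 0.247, 0.36, 171.7, 4.0]
[[0.0, 0.0, 0.168, 0.0, 0.0, 0.0], [0.0, 0.0, 0.336, 0.0, 0.0, 0.0], [0.0, 0.0, 0.504, 0.0, 0.0, 0.0], [0.0, 0.0, 0.672, 0.0, 0.0, 0.0], [0.0, 0.0, 0.84, 0.0, 0.0, 0.0]]
-> [0.4357, 0.247, 0.192, 171.7, 5.0]
```

View pics/w9.png

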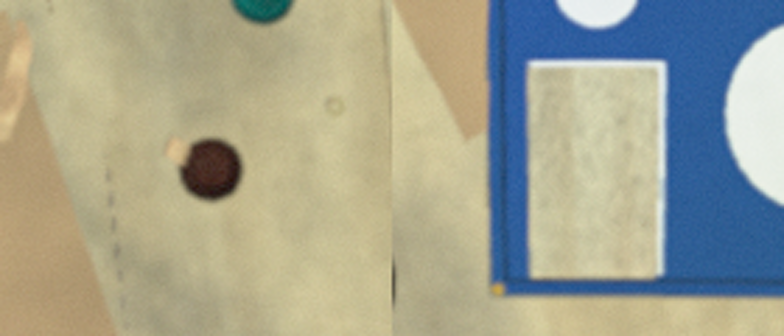

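The brown foot is at crop (211,169) with a wood chip at (176,150). The block lies inside its outline. I'll grip at tool yaw 45° so the fingers avoid the chip and the vice.

```bash
python3 plan.py 0.4362,0.252,0.33,45,4 0.4362,0.252,0.191,45,5
```

```text
[[0.0283, 0.0018, 0.0099, 0.0, 0.0, 0.05], [0.0565, 0.0036, 0.0198, 0.0, 0.0, 0.1], [0.0848, 0.0054, 0.0296, 0.0, 0.0, 0.15], [0.1131, 0.0072, 0.0395, 0.0, 0.0, 0.2], [0.1413, 0.009, 0.0494, 0.0, 0.0, 0.25]]
[[0.0213, -0.0187, 0.0099, 0.0, 0.0, 0.05], [0.0425, -0.0374, 0.0198, 0.0, 0.0, 0.1], [0.0638, -0.0561, 0.0296, 0.0, 0.0, 0.15], [0.085, -0.0749, 0.0395, 0.0, 0.0, 0.2], [0.1063, -0.0936, 0.0494, 0.0, 0.0, 0.25]]
[[0.0023, -0.0353, 0.0123, 0.0, 0.0, 0.0625], [0.0045, -0.0707, 0.0247, 0.0, 0.0, 0.125], [0.0068, -0.106, 0.037, 0.0, 0.0, 0.1875], [0.009, -0.1413, 0.0494, 0.0, 0.0, 0.25], [0.009, -0.1413, 0.0494, 0.0, 0.0, 0.25]]
-> [0.4362, 0.252, 0.33, 45.0, 4.0]
[[0.0, 0.0, 0.139, 0.0, 0.0, 0.0], [0.0, 0.0, 0.278, 0.0, 0.0, 0.0], [0.0, 0.0, 0.417, 0.0, 0.0, 0.0], [0.0, 0.0, 0.556, 0.0, 0.0, 0.0], [0.0, 0.0, 0.695, 0.0, 0.0, 0.0]]
-> [0.4362, 0.252, 0.191, 45.0, 5.0]
```

Call:
arm_command(increments=[[0.03, 0, 0.01, 0, 0, 0.05], [0.06, 0, 0.02, 0, 0, 0.1], [0.085, 0.005, 0.03, 0, 0, 0.15], [0.113, 0.007, 0.04, 0, 0, 0.2], [0.141, 0.009, 0.05, 0, 0, 0.25]])

```text
t: 23.15
tool_pos: [0.4925, 0.2486, 0.3497]
orientation: [1.21, 2.899, -0.0]
force: [0.1, 0.1, -0.0]
opening: 0.0583
gripper_force: 0.0
```

Call:
arm_command(increments=[[0.02, -0.02, 0.01, 0, 0, 0.05], [0.04, -0.04, 0.02, 0, 0, 0.1], [0.065, -0.055, 0.03, 0, 0, 0.15], [0.085, -0.075, 0.04, 0, 0, 0.2], [0.106, -0.094, 0.05, 0, 0, 0.25]])

```text
t: 23.78
tool_pos: [0.4642, 0.2502, 0.3397]
orientation: [2.227, 2.216, 0.0]
force: [-0.1, 0.2, -0.3]
opening: 0.0582
gripper_force: 0.0
```

Call:
arm_command(increments=[[0, -0.035, 0.01, 0, 0, 0.06], [0.005, -0.07, 0.02, 0, 0, 0.12], [0.007, -0.106, 0.035, 0, 0, 0.18], [0.009, -0.141, 0.05, 0, 0, 0.24], [0.009, -0.141, 0.05, 0, 0, 0.25]])

```text
t: 24.4
tool_pos: [0.4359, 0.252, 0.3296]
orientation: [-2.903, -1.202, 0.001]
force: [-0.3, 0.4, -0.1]
opening: 0.0583
gripper_force: 0.0
```

Call:
arm_command(increments=[[0, 0, 0, 0, 0, 0], [0, 0, 0, 0, 0, 0], [0, 0, 0, 0, 0, 0], [0, 0, 0, 0, 0, 0], [0, 0, 0, 0, 0, 0]])

```text
t: 25.02
tool_pos: [0.4362, 0.252, 0.3297]
orientation: [2.902, 1.203, -0.0]
force: [0.0, -0.3, 0.5]
opening: 0.0585
gripper_force: 0.0
```

```bash
python3 plan.py 0.4362,0.252,0.191,45,5; python3 -c "
from h import *
s=read_state();print(s['tool_pos'],s['q'])"
```

```text
[[0.0, 0.0, 0.1387, 0.0, 0.0, 0.0], [0.0, 0.0, 0.2774, 0.0, 0.0, 0.0], [-0.0001, 0.0, 0.4161, 0.0, 0.0, 0.0001], [-0.0001, 0.0, 0.5549, 0.0, 0.0, 0.0001], [-0.0001, 0.0, 0.6936, 0.0, 0.0, 0.0001]]
-> [0.4362, 0.252, 0.191, 45.0, 5.0]
[0.43622561 0.25201081 0.32971418] [ 4.22061377e-01 -8.31836139e-02  1.84369148e+00 -1.47929629e-06
  1.38112610e+00  1.20709568e+00]
```

Call:
arm_command(increments=[[0, 0, 0.18, 0, 0, 0], [0, 0, 0.36, 0, 0, 0], [0, 0, 0.53, 0, 0, 0], [0, 0, 0.64, 0, 0, 0], [0, 0, 0.694, 0, 0, 0]])

```text
t: 25.65
tool_pos: [0.4356, 0.2518, 0.1895]
orientation: [2.902, 1.203, -0.004]
force: [0.3, 0.0, 0.3]
opening: 0.0579
gripper_force: 0.0
```

Call:
arm_command(increments=[[0, 0, 0, 0, 0, 0], [0, 0, 0, 0, 0, 0], [0, 0, 0, 0, 0, 0], [0, 0, 0, 0, 0, 0], [0, 0, 0, 0, 0, 0]], fingers=1, force=12)

```text
t: 26.28
tool_pos: [0.4365, 0.2522, 0.1916]
orientation: [-2.902, -1.202, -0.002]
force: [0.4, 0.1, 2.9]
opening: 0.0223
gripper_force: 12.1
```

Call:
arm_command(increments=[[0, 0, -0.05, 0, 0, 0], [0, 0, -0.1, 0, 0, 0], [0, 0, -0.15, 0, 0, 0], [0, 0, -0.2, 0, 0, 0], [0, 0, -0.2, 0, 0, 0]])

```text
t: 26.9
tool_pos: [0.4367, 0.2523, 0.2323]
orientation: [-2.902, -1.202, -0.004]
force: [-0.2, 0.7, -0.2]
opening: 0.0224
gripper_force: 11.8
```

```bash
python3 plan.py 0.4362,0.252,0.26,45,4 0.5561,0.148,0.26,-8.3,4 0.5561,0.148,0.21,-8.3,4
```

```text
[[-0.0006, -0.0002, -0.0347, 0.0001, -0.0002, 0.0], [-0.0012, -0.0003, -0.0694, 0.0001, -0.0003, 0.0], [-0.0018, -0.0005, -0.104, 0.0002, -0.0005, 0.0], [-0.0024, -0.0006, -0.1387, 0.0003, -0.0007, 0.0], [-0.0024, -0.0006, -0.1387, 0.0003, -0.0007, 0.0]]
-> [0.4362, 0.252, 0.26, 45.0, 4.0]
[[0.0056, 0.0792, 0.0, 0.0, 0.0, 0.0296], [0.0112, 0.1583, 0.0, 0.0, 0.0, 0.0592], [0.0169, 0.2375, 0.0, 0.0, 0.0, 0.0888], [0.0225, 0.3166, 0.0, 0.0, 0.0, 0.1184], [0.0281, 0.3958, 0.0, 0.0, 0.0, 0.1481]]
[[0.0507, 0.0853, 0.0, 0.0, 0.0, 0.037], [0.1013, 0.1706, 0.0, 0.0, 0.0, 0.074], [0.152, 0.2559, 0.0, 0.0, 0.0, 0.111], [0.2027, 0.3411, 0.0, 0.0, 0.0, 0.1481], [0.2027, 0.3411, 0.0, 0.0, 0.0, 0.1481]]
-> [0.5561, 0.148, 0.26, -8.3, 4.0]
[[0.0, 0.0, 0.0625, 0.0, 0.0, 0.0], [0.0, 0.0, 0.125, 0.0, 0.0, 0.0], [0.0, 0.0, 0.1875, 0.0, 0.0, 0.0], [0.0, 0.0, 0.25, 0.0, 0.0, 0.0], [0.0, 0.0, 0.25, 0.0, 0.0, 0.0]]
-> [0.5561, 0.148, 0.21, -8.3, 4.0]
```

Call:
arm_command(increments=[[0, 0, -0.035, 0, 0, 0], [0, 0, -0.07, 0, 0, 0], [0, 0, -0.105, 0, 0, 0], [-0.002, 0, -0.14, 0, 0, 0], [-0.002, 0, -0.14, 0, 0, 0]])

```text
t: 27.52
tool_pos: [0.4362, 0.2519, 0.2598]
orientation: [-2.902, -1.202, -0.002]
force: [-0.0, 0.3, -0.1]
opening: 0.0224
gripper_force: 11.8
```

Call:
arm_command(increments=[[0.006, 0.08, 0, 0, 0, 0.03], [0.011, 0.16, 0, 0, 0, 0.06], [0.017, 0.24, 0, 0, 0, 0.09], [0.022, 0.317, 0, 0, 0, 0.118], [0.028, 0.396, 0, 0, 0, 0.148]])

```text
t: 28.15
tool_pos: [0.4961, 0.1993, 0.2586]
orientation: [3.102, 0.497, -0.001]
force: [1.6, -0.4, -0.6]
opening: 0.0221
gripper_force: 11.8
```

Call:
arm_command(increments=[[0.05, 0.085, 0, 0, 0, 0.037], [0.1, 0.17, 0, 0, 0, 0.074], [0.15, 0.256, 0, 0, 0, 0.111], [0.203, 0.341, 0, 0, 0, 0.148], [0.203, 0.341, 0, 0, 0, 0.148]])

```text
t: 28.78
tool_pos: [0.5565, 0.147, 0.2587]
orientation: [3.133, -0.228, -0.0]
force: [0.7, -0.3, -0.7]
opening: 0.022
gripper_force: 11.8
```

Call:
arm_command(increments=[[0, 0, 0.06, 0, 0, 0], [0, 0, 0.12, 0, 0, 0], [0, 0, 0.19, 0, 0, 0], [0, 0, 0.25, 0, 0, 0], [0, 0, 0.25, 0, 0, 0]])

```text
t: 29.4
tool_pos: [0.555, 0.1478, 0.2072]
orientation: [3.133, -0.226, -0.004]
force: [-0.1, -0.9, -0.1]
opening: 0.0221
gripper_force: 11.8
```

Call:
arm_command(increments=[[0, 0, 0, 0, 0, 0], [0, 0, 0, 0, 0, 0], [0, 0, 0, 0, 0, 0], [0, 0, 0, 0, 0, 0], [0, 0, 0, 0, 0, 0]])

```text
t: 30.02
tool_pos: [0.5559, 0.1478, 0.209]
orientation: [-3.133, 0.227, -0.0]
force: [0.3, 0.5, -0.8]
opening: 0.0224
gripper_force: 11.8
```

```bash
python3 plan.py 0.5561,0.148,0.1945,-8.3,4;python3 -c "
from h import *
s=read_state();print(s['tool_pos'],s['q'])
c=snap('side');u,v=map(int,proj(c,[.556,.148,.03]));print(u,v);save(c['image'][v-60:v+60,u-80:u+80],'s10.png',4)"
```

```text
[[0.0002, -0.0003, 0.0182, 0.0, 0.0, 0.0], [0.0004, -0.0007, 0.0363, 0.0, 0.0, 0.0001], [0.0006, -0.001, 0.0545, 0.0, 0.0, 0.0001], [0.0008, -0.0013, 0.0726, 0.0, 0.0, 0.0001], [0.0008, -0.0013, 0.0726, 0.0, 0.0, 0.0001]]
-> [0.5561, 0.148, 0.1945, -8.3, 4.0]
[0.5559109  0.14776233 0.20902928] [ 1.70667585e-01  2.44161142e-01  1.73411379e+00 -2.71588302e-06
  1.16318268e+00  1.88593414e+00]
304 230
```

Call:
arm_command(increments=[[0, 0, 0.018, 0, 0, 0], [0, 0, 0.036, 0, 0, 0], [0, 0, 0.054, 0, 0, 0], [0, 0, 0.066, 0, 0, 0], [0, 0, 0.072, 0, 0, 0]])

```text
t: 30.7
tool_pos: [0.5558, 0.1478, 0.1945]
orientation: [3.133, -0.227, -0.001]
force: [-4.0, -2.0, 7.6]
opening: 0.0219
gripper_force: 12.5
```

Call:
arm_command(increments=[[0, 0, 0, 0, 0, 0], [0, 0, 0, 0, 0, 0], [0, 0, 0, 0, 0, 0], [0, 0, 0, 0, 0, 0], [0, 0, 0, 0, 0, 0]])

```text
t: 31.32
tool_pos: [0.5559, 0.1478, 0.1946]
orientation: [-3.133, 0.227, -0.0]
force: [-1.1, 0.1, 1.9]
opening: 0.0224
gripper_force: 11.9
```

Call:
arm_command(increments=[[0, 0, 0, 0, 0, 0], [0, 0, 0, 0, 0, 0], [0, 0, 0, 0, 0, 0], [0, 0, 0, 0, 0, 0], [0, 0, 0, 0, 0, 0]], fingers=0.32)

```text
t: 31.95
tool_pos: [0.5559, 0.1478, 0.1945]
orientation: [-3.133, 0.227, 0.0]
force: [0.2, 0.3, 0.8]
opening: 0.0314
gripper_force: 0.0
```

Call:
arm_command(increments=[[0, 0, -0.1, 0, 0, 0], [0, 0, -0.3, 0, 0, 0], [0, 0, -0.5, 0, 0, 0], [0, 0, -0.7, 0, 0, 0], [0, 0, -0.85, 0, 0, 0]])

```text
t: 32.58
tool_pos: [0.5561, 0.1478, 0.3686]
orientation: [-3.133, 0.227, -0.006]
force: [0.2, -0.6, -0.4]
opening: 0.0314
gripper_force: 0.0
```

```bash
python3 plan.py 0.4357,-0.170,0.365,89,4 ; python3 plan.py 0.445,-0.08,0.365,89,4
```

```text
[[-0.0367, 0.1659, 0.0015, 0.0001, -0.0001, -0.054], [-0.0734, 0.3318, 0.003, 0.0001, -0.0002, -0.1081], [-0.1101, 0.4978, 0.0045, 0.0002, -0.0003, -0.1621], [-0.1468, 0.6637, 0.0059, 0.0003, -0.0005, -0.2162], [-0.1835, 0.8296, 0.0074, 0.0003, -0.0006, -0.2702]]
[[-0.186, 0.1026, 0.0019, 0.0001, -0.0001, -0.0676], [-0.3719, 0.2053, 0.0038, 0.0002, -0.0003, -0.1351], [-0.5579, 0.3079, 0.0057, 0.0003, -0.0004, -0.2027], [-0.7439, 0.4105, 0.0076, 0.0003, -0.0006, -0.2702], [-0.7439, 0.4105, 0.0076, 0.0003, -0.0006, -0.2702]]
-> [0.4357, -0.17, 0.365, 89.0, 4.0]
[[-0.0386, 0.1207, 0.0015, 0.0001, -0.0001, -0.054], [-0.0771, 0.2414, 0.0031, 0.0001, -0.0002, -0.1081], [-0.1157, 0.3621, 0.0046, 0.0002, -0.0003, -0.1621], [-0.1543, 0.4829, 0.0061, 0.0003, -0.0005, -0.2162], [-0.1929, 0.6036, 0.0077, 0.0003, -0.0006, -0.2702]]
[[-0.1451, 0.0635, 0.002, 0.0001, -0.0001, -0.0676], [-0.2902, 0.1271, 0.004, 0.0002, -0.0003, -0.1351], [-0.4353, 0.1906, 0.0059, 0.0003, -0.0004, -0.2027], [-0.5804, 0.2541, 0.0079, 0.0003, -0.0006, -0.2702], [-0.5804, 0.2541, 0.0079, 0.0003, -0.0006, -0.2702]]
-> [0.445, -0.08, 0.365, 89.0, 4.0]
```

```bash
python3 plan.py 0.4357,-0.245,0.365,89,4
```

```text
[[-0.0209, 0.1354, 0.001, 0.0, -0.0001, -0.036], [-0.0417, 0.2707, 0.002, 0.0001, -0.0002, -0.0721], [-0.0626, 0.4061, 0.0029, 0.0001, -0.0002, -0.1081], [-0.0835, 0.5414, 0.0039, 0.0002, -0.0003, -0.1441], [-0.1043, 0.6768, 0.0049, 0.0002, -0.0004, -0.1801]]
[[-0.0902, 0.1031, 0.001, 0.0, -0.0001, -0.036], [-0.1804, 0.2061, 0.0019, 0.0001, -0.0002, -0.0721], [-0.2706, 0.3092, 0.0029, 0.0001, -0.0002, -0.1081], [-0.3607, 0.4122, 0.0038, 0.0002, -0.0003, -0.1441], [-0.4509, 0.5153, 0.0048, 0.0002, -0.0004, -0.1801]]
[[-0.1642, 0.0483, 0.0013, 0.0001, -0.0001, -0.045], [-0.3285, 0.0966, 0.0026, 0.0001, -0.0002, -0.0901], [-0.4927, 0.1449, 0.0039, 0.0002, -0.0003, -0.1351], [-0.6569, 0.1932, 0.0052, 0.0002, -0.0004, -0.1801], [-0.6569, 0.1932, 0.0052, 0.0002, -0.0004, -0.1801]]
-> [0.4357, -0.245, 0.365, 89.0, 4.0]
```

Call:
arm_command(increments=[[-0.02, 0.135, 0, 0, 0, -0.036], [-0.04, 0.27, 0, 0, 0, -0.072], [-0.063, 0.406, 0, 0, 0, -0.108], [-0.083, 0.541, 0, 0, 0, -0.144], [-0.104, 0.677, 0.005, 0, 0, -0.18]])

```text
t: 33.2
tool_pos: [0.5155, 0.016, 0.3654]
orientation: [3.07, 0.662, 0.003]
force: [0.0, 0.6, 0.0]
opening: 0.0313
gripper_force: 0.0
```

Call:
arm_command(increments=[[-0.09, 0.103, 0, 0, 0, -0.036], [-0.18, 0.206, 0, 0, 0, -0.072], [-0.27, 0.309, 0, 0, 0, -0.108], [-0.36, 0.412, 0, 0, 0, -0.144], [-0.45, 0.515, 0.005, 0, 0, -0.18]], fingers=-0.5)

```text
t: 33.83
tool_pos: [0.4755, -0.1148, 0.3644]
orientation: [2.763, 1.492, 0.002]
force: [-0.0, -0.7, -0.2]
opening: 0.0695
gripper_force: 0.0
```

Call:
arm_command(increments=[[-0.164, 0.048, 0, 0, 0, -0.045], [-0.328, 0.097, 0, 0, 0, -0.09], [-0.493, 0.145, 0, 0, 0, -0.135], [-0.657, 0.193, 0.005, 0, 0, -0.18], [-0.657, 0.193, 0.005, 0, 0, -0.18]])

```text
t: 34.45
tool_pos: [0.4348, -0.2466, 0.3631]
orientation: [2.243, 2.197, -0.0]
force: [-0.1, -1.1, 0.2]
opening: 0.0698
gripper_force: 0.0
```

Call:
arm_command(increments=[[0, 0, 0, 0, 0, 0], [0, 0, 0, 0, 0, 0], [0, 0, 0, 0, 0, 0], [0, 0, 0, 0, 0, 0], [0, 0, 0, 0, 0, 0]])

```text
t: 35.08
tool_pos: [0.4356, -0.2447, 0.3615]
orientation: [-2.242, -2.201, 0.0]
force: [0.1, -0.3, -0.1]
opening: 0.0698
gripper_force: 0.0
```

```bash
python3 - <<'E'
from h import *
import pickle
c=snap('wrist');s=read_state();print(s['tool_pos']*1000);pickle.dump(c,open('w11.pkl','wb'))
H,S,V=hsv(c);m=(H>18)&(H<32)&(S>170)&(V>60)
u,v=proj(c,[.437,-.17,.05],True);print(u,v);u,v=int(u),int(v);b=(u-80,max(0,v-70),u+80,v+70)
rects(c,m,.063,'z63',100,box=b);rects(c,m,.03,'z30',100,box=b)
d=V<70;rects(c,d,.03,'dark z30',15,box=b)
t=snap('top');H,S,V=hsv(t)
u0,v0=map(int,proj(t,[.556,.148,.02]));B=t['image'][v0-25:v0+25,u0-30:u0+30]
A=c['image'][max(0,v-60):max(0,v-60)+120,u-70:u+70]
save(np.hstack([A,cv2.resize(B,(144,120),interpolation=cv2.INTER_CUBIC)]),'w11.png',2.8)
E
```

```text
[ 435.57453362 -244.73800318  361.51324761]
322.51828057383034 116.07643944485038
z63 px [323. 124.] W [ 437.2 -181.1   60.6   32.1   88.5]
z30 px [323. 124.] W [ 437.3 -183.4   67.8   35.9   88.5]
dark z30 px [322. 155.] W [ 435.8 -210.5    9.3   10.1   89. ]
```

View pics/w11.png

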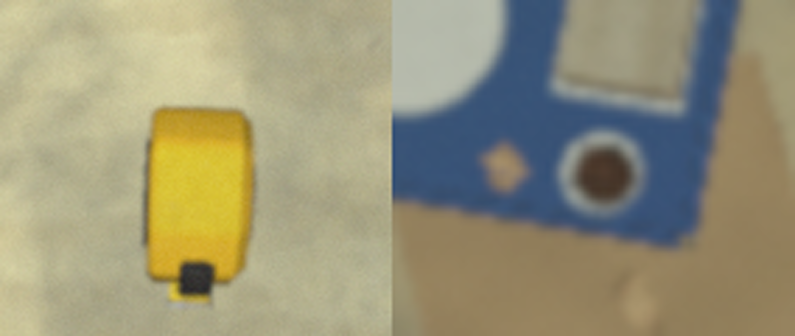

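The tape is at crop (198,195) with its tab at the bottom (195,280). On the right, the foot is centred in its white disc at (600,172).

```bash
python3 - <<'E'
from h import *
import pickle
c=pickle.load(open('w11.pkl','rb'))
for z in(.03,.04,.05,.06): print(z,[np.round(onz(c,323,r,z,True)[1]*1000,1) for r in (94.3,156.5,160.4)])
print(c['T'][:3,3])
print(c['image'][88:170:1,322].tolist())
E
python3 plan.py 0.437,-0.171,0.365,88.5,4 0.437,-0.171,0.205,88.5,5
```

```text
0.03 [np.float64(-148.7), np.float64(-211.6), np.float64(-215.6)]
0.04 [np.float64(-149.2), np.float64(-210.0), np.float64(-213.9)]
0.05 [np.float64(-149.6), np.float64(-208.3), np.float64(-212.1)]
0.06 [np.float64(-150.0), np.float64(-206.7), np.float64(-210.4)]
[ 0.4361634  -0.16140401  0.34072694]
[[212, 204, 162], [208, 203, 158], [207, 203, 160], [205, 199, 157], [205, 201, 158], [192, 187, 144], [167, 154, 105], [163, 137, 60], [175, 143, 44], [183, 148, 45], [184, 149, 39], [187, 149, 38], [187, 151, 37], [191, 155, 41], [194, 155, 38], [197, 160, 43], [196, 158, 39], [205, 164, 39], [211, 172, 42], [213, 176, 43], [216, 186, 50], [217, 191, 49], [219, 196, 56], [216, 195, 48], [218, 196, 51], [218, 197, 54], [215, 193, 52], [218, 198, 54], [217, 193, 51], [217, 196, 51], [219, 196, 55], [218, 198, 59], [214, 192, 48], [215, 194, 52], [213, 188, 47], [214, 189, 48], [216, 192, 53], [214, 190, 52], [214, 190, 48], [214, 190, 51], [216, 195, 57], [216, 192, 56], [215, 191, 54], [214, 191, 55], [216, 192, 59], [215, 192, 57], [215, 191, 57], [217, 194, 60], [216, 192, 52], [217, 
[... 270 characters left out ...]
, [48, 47, 46], [56, 54, 55], [49, 49, 44], [51, 48, 47], [48, 43, 46], [68, 61, 45], [120, 109, 48], [165, 145, 54], [183, 166, 86], [174, 166, 122], [169, 163, 140], [173, 170, 141], [174, 168, 137], [173, 169, 136], [170, 168, 134]]
[[0.0923, 0.0001, -0.0044, 0.0, 0.0, 0.0006], [0.1846, 0.0002, -0.0088, 0.0, 0.0, 0.0012], [0.2768, 0.0003, -0.0131, 0.0, 0.0, 0.0018], [0.3691, 0.0004, -0.0175, 0.0, 0.0, 0.0024], [0.3691, 0.0004, -0.0175, 0.0, 0.0, 0.0024]]
-> [0.437, -0.171, 0.365, 88.5, 4.0]
[[0.0, 0.0, 0.16, 0.0, 0.0, 0.0], [0.0, 0.0, 0.32, 0.0, 0.0, 0.0], [0.0, 0.0, 0.48, 0.0, 0.0, 0.0], [0.0, 0.0, 0.64, 0.0, 0.0, 0.0], [0.0, 0.0, 0.8, 0.0, 0.0, 0.0]]
-> [0.437, -0.171, 0.205, 88.5, 5.0]
```

```bash
python3 plan.py 0.4375,-0.184,0.30,88.5,4 0.4375,-0.184,0.207,88.5,4
```

```text
[[0.076, 0.001, 0.0769, 0.0, 0.0, 0.0006], [0.1521, 0.0021, 0.1537, 0.0, 0.0, 0.0012], [0.2281, 0.0031, 0.2306, 0.0, 0.0, 0.0018], [0.3041, 0.0042, 0.3075, 0.0, 0.0, 0.0024], [0.3041, 0.0042, 0.3075, 0.0, 0.0, 0.0024]]
-> [0.4375, -0.184, 0.3, 88.5, 4.0]
[[0.0, 0.0, 0.1162, 0.0, 0.0, 0.0], [0.0, 0.0, 0.2325, 0.0, 0.0, 0.0], [0.0, 0.0, 0.3488, 0.0, 0.0, 0.0], [0.0, 0.0, 0.465, 0.0, 0.0, 0.0], [0.0, 0.0, 0.465, 0.0, 0.0, 0.0]]
-> [0.4375, -0.184, 0.207, 88.5, 4.0]
```

Call:
arm_command(increments=[[0.076, 0, 0.077, 0, 0, 0], [0.152, 0, 0.154, 0, 0, 0], [0.228, 0.003, 0.23, 0, 0, 0.002], [0.304, 0.004, 0.307, 0, 0, 0.002], [0.304, 0.004, 0.307, 0, 0, 0.002]])

```text
t: 35.8
tool_pos: [0.4369, -0.1825, 0.2981]
orientation: [-2.245, -2.193, 0.001]
force: [-0.4, 0.3, -0.5]
opening: 0.0698
gripper_force: 0.0
```

Call:
arm_command(increments=[[0, 0, 0.12, 0, 0, 0], [0, 0, 0.23, 0, 0, 0], [0, 0, 0.35, 0, 0, 0], [0, 0, 0.465, 0, 0, 0], [0, 0, 0.465, 0, 0, 0]])

```text
t: 36.42
tool_pos: [0.4368, -0.184, 0.2059]
orientation: [-2.247, -2.191, 0.002]
force: [-0.6, 1.0, 0.2]
opening: 0.0697
gripper_force: 0.0
```

Call:
arm_command(increments=[[0, 0, 0, 0, 0, 0], [0, 0, 0, 0, 0, 0], [0, 0, 0, 0, 0, 0], [0, 0, 0, 0, 0, 0], [0, 0, 0, 0, 0, 0]], fingers=1, force=25)

```text
t: 37.05
tool_pos: [0.4375, -0.1842, 0.2075]
orientation: [2.249, 2.193, -0.0]
force: [-1.7, 0.7, 4.0]
opening: 0.0339
gripper_force: 24.9
```

```bash
python3 plan.py 0.4375,-0.184,0.31,88.5,4 0.6335,-0.085,0.31,174.8,4 0.6335,-0.085,0.232,174.8,4; python3 -c "
from h import *
s=read_state();print(s['tool_pos'],s['q'])"
```

```text
[[0.0002, 0.0, -0.1281, 0.0, 0.0, 0.0001], [0.0004, 0.0, -0.2562, 0.0, 0.0, 0.0002], [0.0006, 0.0, -0.3844, 0.0, 0.0001, 0.0003], [0.0007, 0.0, -0.5125, 0.0, 0.0001, 0.0004], [0.0007, 0.0, -0.5125, 0.0, 0.0001, 0.0004]]
-> [0.4375, -0.184, 0.31, 88.5, 4.0]
[[0.052, 0.0967, 0.0, 0.0, 0.0, -0.0479], [0.1041, 0.1933, 0.0, 0.0, 0.0, -0.0959], [0.1561, 0.29, 0.0, 0.0, 0.0, -0.1438], [0.2082, 0.3867, 0.0, 0.0, 0.0, -0.1918], [0.2602, 0.4834, 0.0, 0.0, 0.0, -0.2397]]
[[-0.0352, 0.1327, 0.0, 0.0, 0.0, -0.0599], [-0.0704, 0.2653, 0.0, 0.0, 0.0, -0.1199], [-0.1055, 0.398, 0.0, 0.0, 0.0, -0.1798], [-0.1407, 0.5306, 0.0, 0.0, 0.0, -0.2397], [-0.1407, 0.5306, 0.0, 0.0, 0.0, -0.2397]]
-> [0.6335, -0.085, 0.31, 174.8, 4.0]
[[0.0, 0.0, 0.0975, 0.0, 0.0, 0.0], [0.0, 0.0, 0.195, 0.0, 0.0, 0.0], [0.0, 0.0, 0.2925, 0.0, 0.0, 0.0], [0.0, 0.0, 0.39, 0.0, 0.0, 0.0], [0.0, 0.0, 0.39, 0.0, 0.0, 0.0]]
-> [0.6335, -0.085, 0.232, 174.8, 4.0]
[ 0.43750189 -0.18417102  0.20750637] [-5.06448857e-01 -1.21417525e-02  2.01633711e+00 -1.80306092e-04
  1.13720719e+00 -4.81432980e-01]
```

Call:
arm_command(increments=[[0, 0, -0.13, 0, 0, 0], [0, 0, -0.26, 0, 0, 0], [0, 0, -0.38, 0, 0, 0], [0, 0, -0.51, 0, 0, 0], [0, 0, -0.51, 0, 0, 0]])

```text
t: 37.67
tool_pos: [0.4382, -0.1845, 0.3109]
orientation: [2.246, 2.191, 0.002]
force: [-0.0, 0.7, -1.5]
opening: 0.0338
gripper_force: 25.0
```

Call:
arm_command(increments=[[0.052, 0.097, 0, 0, 0, -0.048], [0.104, 0.193, 0, 0, 0, -0.096], [0.156, 0.29, 0, 0, 0, -0.144], [0.208, 0.387, 0, 0, 0, -0.192], [0.26, 0.483, 0, 0, 0, -0.24]])

```text
t: 38.3
tool_pos: [0.5354, -0.134, 0.3068]
orientation: [-1.275, -2.868, 0.0]
force: [1.0, -0.3, -2.2]
opening: 0.0341
gripper_force: 25.0
```

Call:
arm_command(increments=[[-0.035, 0.133, 0, 0, 0, -0.06], [-0.07, 0.265, 0, 0, 0, -0.12], [-0.105, 0.398, 0, 0, 0, -0.18], [-0.14, 0.53, 0, 0, 0, -0.24], [-0.14, 0.53, 0, 0, 0, -0.24]])

```text
t: 38.92
tool_pos: [0.6335, -0.0838, 0.3066]
orientation: [-0.134, -3.136, -0.001]
force: [-0.2, -0.3, -3.1]
opening: 0.0342
gripper_force: 25.0
```

Call:
arm_command(increments=[[0, 0, 0.1, 0, 0, 0], [0, 0, 0.2, 0, 0, 0], [0, 0, 0.29, 0, 0, 0], [0, 0, 0.39, 0, 0, 0], [0, 0, 0.39, 0, 0, 0]])

```text
t: 39.55
tool_pos: [0.6318, -0.0847, 0.2281]
orientation: [-0.138, -3.134, -0.001]
force: [-0.4, 0.6, -2.1]
opening: 0.034
gripper_force: 25.0
```

Call:
arm_command(increments=[[0, 0, 0, 0, 0, 0], [0, 0, 0, 0, 0, 0], [0, 0, 0, 0, 0, 0], [0, 0, 0, 0, 0, 0], [0, 0, 0, 0, 0, 0]])

```text
t: 40.17
tool_pos: [0.6331, -0.0848, 0.2313]
orientation: [0.138, 3.138, -0.0]
force: [0.2, -0.5, -2.3]
opening: 0.0338
gripper_force: 25.0
```

```bash
python3 plan.py 0.6334,-0.0849,0.211,174.8,4; python3 - <<'E'
from h import *
import pickle
np.set_printoptions(precision=1,suppress=True)
c=snap('wrist');pickle.dump(c,open('w12.pkl','wb'));s=read_state();print(s['tool_pos']*1000,s['opening'])
a=np.radians(-5.2);ex=np.array([np.cos(a),np.sin(a)]);ey=np.array([-ex[1],ex[0]])
off=lambda p,z:np.array([(onz(c,*p,z,True)[:2]*1000-np.array([635.3,-84.8]))@e for e in(ex,ey)])
for r in range(150,215,8): print(r,[tuple(int(a) for a in c['image'][r,u]) for u in (295,305,315,322,330,340,350)])
W=white(c);rects(c,W,.003,'w',30)
save(c['image'],'w12.png',1.25)
E
```

```text
[[-0.0004, 0.0, 0.0254, 0.0, 0.0, 0.0002], [-0.0008, -0.0001, 0.0508, 0.0, 0.0, 0.0005], [-0.0012, -0.0001, 0.0762, 0.0, 0.0001, 0.0007], [-0.0016, -0.0001, 0.1016, 0.0, 0.0001, 0.0009], [-0.0016, -0.0001, 0.1016, 0.0, 0.0001, 0.0009]]
-> [0.6334, -0.0849, 0.211, 174.8, 4.0]
[633.  -84.8 231.2] 0.03377873900800572
150 [(174, 44, 36), (173, 40, 34), (173, 41, 29), (178, 49, 40), (175, 46, 37), (171, 35, 31), (171, 35, 30)]
158 [(174, 40, 34), (175, 39, 38), (178, 41, 40), (176, 43, 42), (174, 44, 32), (177, 40, 34), (172, 40, 35)]
166 [(175, 43, 35), (174, 34, 30), (174, 41, 36), (178, 44, 43), (175, 39, 34), (173, 37, 34), (175, 38, 29)]
174 [(195, 143, 135), (193, 144, 131), (194, 148, 136), (195, 148, 136), (198, 149, 138), (194, 144, 131), (196, 145, 134)]
182 [(240, 244, 239), (237, 241, 235), (239, 243, 237), (238, 242, 235), (240, 244, 238), (239, 242, 236), (238, 243, 235)]
190 [(162, 154, 118), (124, 102, 28), (125, 101, 32), (120, 95, 23), (121, 98, 19), (122, 98, 26), (240, 244, 237)]
198 [(132, 107, 29), (131, 106, 34), (130, 106, 31), (131, 109, 39), (125, 102, 23), (132, 106, 34), (121, 106, 66)]
206 [(153, 124, 37), (156, 126, 37), (148, 123, 37), (151, 123, 40), (149, 122, 39), (147, 121, 36), (115, 97, 38)]
214 [(210, 170, 42), (212, 170, 47), (207, 164, 41), (205, 166, 41), (207, 168, 44), (201, 162, 37), (171, 138, 35)]
w px [214. 209.] W [ 611.8 -163.9   16.2    6.8    1.2]
w px [212. 185.] W [ 596.  -162.5    5.5   12.9   79.6]
w px [233. 222.] W [ 626.8 -161.8   26.7   86.6   85.5]
w px [597. 186.] W [626.2 184.2  97.7 157.    2.2]
w px [577. 118.] W [556.2 143.8  30.1  23.9   4.9]
```

View pics/w12.png

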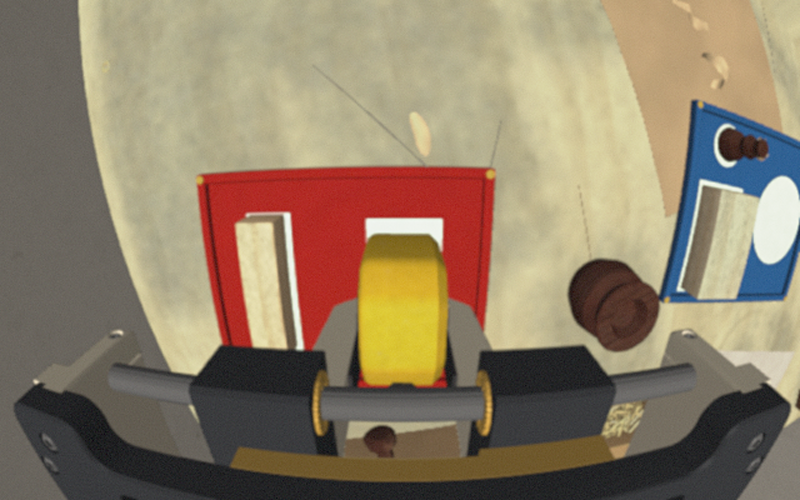

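The tape is held at (403,310) over its outline, whose front edge is at row 219. I've used all my pictures, so I'll continue by numbers.

```bash
python3 - <<'E'
from h import *
import pickle
np.set_printoptions(precision=1,suppress=True)
c=pickle.load(open('w12.pkl','rb'))
a=np.radians(-5.2);ex=np.array([np.cos(a),np.sin(a)]);ey=np.array([-ex[1],ex[0]])
off=lambda p,z:np.array([(onz(c,*p,z,True)[:2]*1000-np.array([635.3,-84.8]))@e for e in(ex,ey)])
print(c['image'][170:200,320,2].tolist())
print('front',off((322,173.7),.003))
for z in(.024,.03,.04,.05): print(z,off((322,187.5),z))
print(c['image'][181,285:362,2].tolist())
r=c['image'][225,270:375].tolist();print([(i+270,x) for i,x in enumerate(r)][::4])
E
```

```text
[31, 33, 30, 58, 138, 217, 237, 235, 236, 235, 235, 236, 235, 236, 237, 230, 193, 124, 62, 31, 25, 36, 35, 31, 36, 33, 33, 27, 21, 34]
front [-41.8  -1. ]
0.024 [-37.6  -1. ]
0.03 [-39.2  -1. ]
0.04 [-41.8  -1. ]
0.05 [-44.5  -1.1]
[40, 40, 32, 40, 26, 40, 75, 151, 211, 237, 238, 237, 236, 236, 236, 235, 236, 235, 236, 236, 235, 236, 235, 237, 235, 235, 237, 238, 235, 237, 236, 236, 235, 236, 235, 236, 234, 235, 235, 236, 235, 237, 236, 237, 237, 236, 236, 237, 236, 235, 237, 236, 235, 236, 236, 235, 237, 235, 236, 235, 235, 235, 236, 236, 235, 236, 235, 236, 211, 132, 62, 35, 31, 29, 35, 28, 34]
[(270, [177, 42, 32]), (274, [181, 46, 39]), (278, [179, 42, 38]), (282, [176, 40, 36]), (286, [167, 72, 38]), (290, [208, 170, 44]), (294, [215, 174, 44]), (298, [215, 175, 47]), (302, [216, 174, 46]), (306, [220, 179, 48]), (310, [218, 175, 52]), (314, [216, 174, 49]), (318, [216, 174, 42]), (322, [219, 180, 53]), (326, [217, 173, 47]), (330, [215, 174, 39]), (334, [215, 176, 48]), (338, [218, 175, 51]), (342, [214, 175, 47]), (346, [217, 176, 44]), (350, [188, 153, 45]), (354, [165, 135, 35]), (358, [174, 68, 36]), (362, [172, 40, 35]), (366, [176, 43, 39]), (370, [173, 41, 33]), (374, [174, 39, 35])]
```

Call:
arm_command(increments=[[0, 0, 0.03, 0, 0, 0], [0, 0, 0.055, 0, 0, 0], [0, 0, 0.08, 0, 0, 0], [0, 0, 0.095, 0, 0, 0], [0, 0, 0.102, 0, 0, 0]])

```text
t: 40.85
tool_pos: [0.633, -0.0848, 0.2108]
orientation: [-0.138, -3.138, -0.0]
force: [-3.8, 1.8, 4.6]
opening: 0.0338
gripper_force: 25.0
```

Call:
arm_command(increments=[[0, 0, 0, 0, 0, 0], [0, 0, 0, 0, 0, 0], [0, 0, 0, 0, 0, 0], [0, 0, 0, 0, 0, 0], [0, 0, 0, 0, 0, 0]])

```text
t: 41.48
tool_pos: [0.6331, -0.0848, 0.2109]
orientation: [0.138, 3.138, -0.0]
force: [0.0, -0.6, -1.0]
opening: 0.0339
gripper_force: 25.0
```

Call:
arm_command(increments=[[0, 0, 0, 0, 0, 0], [0, 0, 0, 0, 0, 0], [0, 0, 0, 0, 0, 0], [0, 0, 0, 0, 0, 0], [0, 0, 0, 0, 0, 0]], fingers=-0.1)

```text
t: 42.1
tool_pos: [0.633, -0.0848, 0.2107]
orientation: [0.138, 3.139, -0.0]
force: [0.2, -0.4, -0.3]
opening: 0.0513
gripper_force: 0.0
```

Call:
arm_command(increments=[[0, 0, -0.15, 0, 0, 0], [0, 0, -0.35, 0, 0, 0], [0, 0, -0.55, 0, 0, 0], [0, 0, -0.75, 0, 0, 0], [0, 0, -0.9, 0, 0, 0]])

```text
t: 42.72
tool_pos: [0.6331, -0.0849, 0.3931]
orientation: [0.138, 3.137, -0.001]
force: [-0.4, 0.1, 0.9]
opening: 0.0509
gripper_force: 0.0
```

```bash
python3 plan.py 0.525,0.022,0.42,171.7,4
```

```text
[[0.1463, 0.1212, -0.0339, 0.0, 0.0002, 0.0045], [0.2926, 0.2424, -0.0679, 0.0, 0.0003, 0.0091], [0.4389, 0.3636, -0.1018, 0.0, 0.0005, 0.0136], [0.5853, 0.4848, -0.1357, -0.0001, 0.0007, 0.0181], [0.5853, 0.4848, -0.1357, -0.0001, 0.0007, 0.0181]]
-> [0.525, 0.022, 0.42, 171.7, 4.0]
```

Call:
arm_command(increments=[[0.146, 0.12, -0.035, 0, 0, 0.005], [0.29, 0.24, -0.07, 0, 0, 0.009], [0.44, 0.36, -0.1, 0, 0, 0.014], [0.585, 0.485, -0.135, 0, 0, 0.018], [0.585, 0.485, -0.135, 0, 0, 0.018]], fingers=-1)

```text
t: 43.35
tool_pos: [0.524, 0.0236, 0.4188]
orientation: [0.223, 3.132, 0.001]
force: [-0.2, 0.6, -0.2]
opening: 0.0926
gripper_force: 0.0
```

Call:
arm_command(increments=[[0, 0, 0, 0, 0, 0], [0, 0, 0, 0, 0, 0], [0, 0, 0, 0, 0, 0], [0, 0, 0, 0, 0, 0], [0, 0, 0, 0, 0, 0]])

```text
t: 43.98
tool_pos: [0.5251, 0.0219, 0.4176]
orientation: [-0.227, -3.133, 0.0]
force: [-0.7, 0.2, -0.2]
opening: 0.0929
gripper_force: 0.0
```

```bash
python3 - <<'E'
from h import *
import pickle
c=snap('wrist');s=read_state();print(s['tool_pos']*1000,s['opening']);pickle.dump(c,open('w13.pkl','wb'))
H,S,V=hsv(c);u,v=map(int,proj(c,[.44,.024,.151],True));print(u,v,H[v,u],S[v,u],V[v,u])
m=(V>205)&(S>40)&(S<110)
m=cv2.morphologyEx(m.astype(np.uint8),cv2.MORPH_OPEN,np.ones((5,5)))>0
rects(c,m,.151,'lid',1000,box=(u-80,max(0,v-80),u+80,v+80))
g=cv2.GaussianBlur(cv2.cvtColor(c['image'],cv2.COLOR_RGB2GRAY),(3,3),0)
h=cv2.HoughCircles(g,cv2.HOUGH_GRADIENT,1.5,100,param1=60,param2=25,minRadius=30,maxRadius=60)
for q in h[0][:3]: print(q,onz(c,q[0],q[1],.151,True)*1000)
c1=pickle.load(open('w1.pkl','rb'));print('w1',onz(c1,293.2,134.2,.151,True)*1000)
E
```

```text
[525.06785673  21.92465429 417.63572395] 0.09302375198787553
309 107 27 61 223
lid px [310. 105.] W [437.4  24.   62.2  61.5  80.9]
[509.25     305.25      57.449997] [670.89900359 215.984421   151.        ]
[125.25 312.75  47.55] [ 620.58341172 -227.69024709  151.        ]
[248.25 294.75  59.1 ] [601.21698933 -62.20819272 151.        ]
w1 [436.32590364  24.85304461 151.        ]
```

```bash
python3 plan.py 0.4372,0.0242,0.36,171.7,3 0.4372,0.0242,0.285,171.7,4
```

```text
[[0.1454, -0.0173, 0.0961, 0.0, 0.0, 0.0], [0.2909, -0.0347, 0.1922, 0.0, 0.0, 0.0001], [0.4363, -0.052, 0.2883, 0.0, -0.0001, 0.0001], [0.4363, -0.052, 0.2883, 0.0, -0.0001, 0.0001], [0.4363, -0.052, 0.2883, 0.0, -0.0001, 0.0001]]
-> [0.4372, 0.0242, 0.36, 171.7, 3.0]
[[0.0, 0.0, 0.0938, 0.0, 0.0, 0.0], [0.0, 0.0, 0.1875, 0.0, 0.0, 0.0], [0.0, 0.0, 0.2813, 0.0, 0.0, 0.0], [0.0, 0.0, 0.375, 0.0, 0.0, 0.0], [0.0, 0.0, 0.375, 0.0, 0.0, 0.0]]
-> [0.4372, 0.0242, 0.285, 171.7, 4.0]
```

Call:
arm_command(increments=[[0.145, -0.017, 0.07, 0, 0, 0], [0.29, -0.035, 0.14, 0, 0, 0], [0.436, -0.052, 0.21, 0, 0, 0], [0.436, -0.052, 0.28, 0, 0, 0], [0.436, -0.052, 0.288, 0, 0, 0]])

```text
t: 44.65
tool_pos: [0.4373, 0.0243, 0.3593]
orientation: [-0.227, -3.133, 0.0]
force: [-0.2, 0.8, 0.7]
opening: 0.0926
gripper_force: 0.0
```

Call:
arm_command(increments=[[0, 0, 0, 0, 0, 0], [0, 0, 0.09, 0, 0, 0], [0, 0, 0.19, 0, 0, 0], [0, 0, 0.29, 0, 0, 0], [0, 0, 0.375, 0, 0, 0]])

```text
t: 45.28
tool_pos: [0.4371, 0.0243, 0.2835]
orientation: [-0.227, -3.132, -0.0]
force: [-0.1, -0.0, 1.1]
opening: 0.0932
gripper_force: 0.0
```

Call:
arm_command(increments=[[0, 0, 0, 0, 0, 0], [0, 0, 0, 0, 0, 0], [0, 0, 0, 0, 0, 0], [0, 0, 0, 0, 0, 0], [0, 0, 0, 0, 0, 0]], fingers=1, force=35)

```text
t: 45.9
tool_pos: [0.4376, 0.0244, 0.2861]
orientation: [0.226, 3.132, 0.0]
force: [-0.3, 0.6, 4.9]
opening: 0.0682
gripper_force: 35.0
```

Call:
arm_command(increments=[[0, 0, -0.02, 0, 0, 0], [0, 0, -0.04, 0, 0, 0], [0, 0, -0.06, 0, 0, 0], [0, 0, -0.08, 0, 0, 0], [0, 0, -0.1, 0, 0, 0]])

```text
t: 46.52
tool_pos: [0.4372, 0.0243, 0.3053]
orientation: [-0.227, -3.133, 0.0]
force: [-0.6, -0.4, -4.0]
opening: 0.0687
gripper_force: 35.0
```

```bash
python3 plan.py 0.4372,0.0242,0.40,171.7,4 0.6134,0.2253,0.40,171.7,4 0.6134,0.2253,0.306,171.7,5
```

```text
[[0.0, -0.0001, -0.1183, 0.0, 0.0, 0.0], [-0.0001, -0.0002, -0.2366, 0.0, 0.0, 0.0001], [-0.0001, -0.0004, -0.355, 0.0, 0.0, 0.0001], [-0.0002, -0.0005, -0.4733, 0.0, -0.0001, 0.0001], [-0.0002, -0.0005, -0.4733, 0.0, -0.0001, 0.0001]]
-> [0.4372, 0.0242, 0.4, 171.7, 4.0]
[[-0.0727, 0.1122, 0.0, 0.0, 0.0, 0.0], [-0.1453, 0.2244, 0.0, 0.0, 0.0, 0.0], [-0.218, 0.3366, 0.0, 0.0, 0.0, 0.0], [-0.2906, 0.4489, 0.0, 0.0, 0.0, 0.0], [-0.3633, 0.5611, 0.0, 0.0, 0.0, 0.0]]
[[-0.0908, 0.1403, 0.0, 0.0, 0.0, 0.0], [-0.1817, 0.2805, 0.0, 0.0, 0.0, 0.0], [-0.2725, 0.4208, 0.0, 0.0, 0.0, 0.0], [-0.3633, 0.5611, 0.0, 0.0, 0.0, 0.0], [-0.3633, 0.5611, 0.0, 0.0, 0.0, 0.0]]
-> [0.6134, 0.2253, 0.4, 171.7, 4.0]
[[0.0, 0.0, 0.094, 0.0, 0.0, 0.0], [0.0, 0.0, 0.188, 0.0, 0.0, 0.0], [0.0, 0.0, 0.282, 0.0, 0.0, 0.0], [0.0, 0.0, 0.376, 0.0, 0.0, 0.0], [0.0, 0.0, 0.47, 0.0, 0.0, 0.0]]
-> [0.6134, 0.2253, 0.306, 171.7, 5.0]
```

Call:
arm_command(increments=[[0, 0, -0.12, 0, 0, 0], [0, 0, -0.24, 0, 0, 0], [0, 0, -0.355, 0, 0, 0], [0, 0, -0.473, 0, 0, 0], [0, 0, -0.473, 0, 0, 0]])

```text
t: 47.15
tool_pos: [0.4378, 0.0243, 0.4019]
orientation: [0.226, 3.129, 0.0]
force: [-0.6, -0.2, -5.0]
opening: 0.0683
gripper_force: 35.0
```

Call:
arm_command(increments=[[-0.073, 0.112, 0, 0, 0, 0], [-0.145, 0.224, 0, 0, 0, 0], [-0.218, 0.337, 0, 0, 0, 0], [-0.29, 0.45, 0, 0, 0, 0], [-0.363, 0.561, 0, 0, 0, 0]])

```text
t: 47.78
tool_pos: [0.5254, 0.1256, 0.3979]
orientation: [-0.226, -3.131, 0.001]
force: [0.1, -0.2, -4.4]
opening: 0.0683
gripper_force: 35.0
```

Call:
arm_command(increments=[[-0.09, 0.14, 0, 0, 0, 0], [-0.18, 0.28, 0, 0, 0, 0], [-0.27, 0.42, 0, 0, 0, 0], [-0.363, 0.561, 0, 0, 0, 0], [-0.363, 0.561, 0, 0, 0, 0]])

```text
t: 48.4
tool_pos: [0.6136, 0.2269, 0.3967]
orientation: [-0.224, -3.13, 0.001]
force: [0.4, -0.2, -4.5]
opening: 0.0683
gripper_force: 35.0
```

Call:
arm_command(increments=[[0, 0, 0.09, 0, 0, 0], [0, 0, 0.19, 0, 0, 0], [0, 0, 0.28, 0, 0, 0], [0, 0, 0.38, 0, 0, 0], [0, 0, 0.47, 0, 0, 0]])

```text
t: 49.02
tool_pos: [0.6129, 0.2253, 0.304]
orientation: [-0.227, -3.133, 0.0]
force: [0.1, -0.4, -4.5]
opening: 0.0684
gripper_force: 35.0
```

Call:
arm_command(increments=[[0, 0, 0, 0, 0, 0], [0, 0, 0, 0, 0, 0], [0, 0, 0, 0, 0, 0], [0, 0, 0, 0, 0, 0], [0, 0, 0, 0, 0, 0]])

```text
t: 49.65
tool_pos: [0.6133, 0.2255, 0.3062]
orientation: [0.227, 3.133, 0.0]
force: [-1.1, -0.2, -4.7]
opening: 0.0681
gripper_force: 35.0
```

```bash
python3 plan.py 0.6134,0.2253,0.2885,171.7,5; python3 - <<'E'
from h import *
import pickle
s=read_state();print(s['tool_pos'],s['opening'],s['force'])
# jar glass base seen from the side camera and top: outline vs lid in top view
c=snap('wrist');pickle.dump(c,open('w14.pkl','wb'))
rects(c,white(c),.003,'w',60)
E
```

```text
[[-0.0001, -0.0002, 0.0177, 0.0, 0.0, 0.0], [-0.0002, -0.0004, 0.0354, 0.0, 0.0001, 0.0001], [-0.0003, -0.0006, 0.0531, 0.0001, 0.0001, 0.0001], [-0.0004, -0.0008, 0.0708, 0.0001, 0.0002, 0.0001], [-0.0005, -0.001, 0.0886, 0.0001, 0.0002, 0.0002]]
-> [0.6134, 0.2253, 0.2885, 171.7, 5.0]
[0.61332459 0.22551497 0.30621059] 0.06811051208408898 [-1.06543946 -0.18568824 -4.73266522]
w px [190. 250.] W [650.4  73.4  37.2  22.1  84. ]
w px [ 89. 236.] W [625.7 -83.1  42.   63.1  85.7]
w px [287. 202.] W [613.5 190.5   4.8  19.2  79.9]
w px [358. 196.] W [617.2 259.7   4.9  37.9  83.7]
w px [323. 162.] W [579.1 230.5  36.1   4.7  81.8]
w px [240. 152.] W [5.561e+02 1.512e+02 3.050e+01 2.470e+01 5.000e-01]
```

Call:
arm_command(increments=[[0, 0, 0.03, 0, 0, 0], [0, 0, 0.05, 0, 0, 0], [0, 0, 0.07, 0, 0, 0], [0, 0, 0.08, 0, 0, 0], [0, 0, 0.088, 0, 0, 0]])

```text
t: 50.32
tool_pos: [0.6134, 0.2254, 0.2892]
orientation: [0.227, 3.133, -0.0]
force: [-3.7, -1.7, 8.7]
opening: 0.0682
gripper_force: 35.0
```

Call:
arm_command(increments=[[0, 0, 0, 0, 0, 0], [0, 0, 0, 0, 0, 0], [0, 0, 0, 0, 0, 0], [0, 0, 0, 0, 0, 0], [0, 0, 0, 0, 0, 0]])

```text
t: 50.95
tool_pos: [0.6134, 0.2254, 0.2892]
orientation: [0.227, 3.132, 0.0]
force: [-3.4, -1.6, 5.9]
opening: 0.0685
gripper_force: 35.0
```

Call:
arm_command(increments=[[0, 0, 0, 0, 0, 0], [0, 0, 0, 0, 0, 0], [0, 0, 0, 0, 0, 0], [0, 0, 0, 0, 0, 0], [0, 0, 0, 0, 0, 0]], fingers=-1)

```text
t: 51.58
tool_pos: [0.6132, 0.2255, 0.288]
orientation: [-0.227, -3.133, 0.0]
force: [-0.6, 0.2, -0.4]
opening: 0.0929
gripper_force: 0.0
```

Call:
arm_command(increments=[[0, 0, -0.1, 0, 0, 0], [0, 0, -0.25, 0, 0, 0], [0, 0, -0.4, 0, 0, 0], [0, 0, -0.55, 0, 0, 0], [0, 0, -0.65, 0, 0, 0]])

```text
t: 52.2
tool_pos: [0.6134, 0.2256, 0.4217]
orientation: [0.226, 3.13, 0.002]
force: [0.3, -0.6, 0.4]
opening: 0.0928
gripper_force: 0.0
```

```bash
python3 plan.py 0.70,0.10,0.42,180,4
```

```text
[[-0.1297, -0.1398, 0.0024, 0.0001, 0.0003, -0.0115], [-0.2595, -0.2795, 0.0047, 0.0002, 0.0005, -0.023], [-0.3892, -0.4193, 0.0071, 0.0003, 0.0008, -0.0345], [-0.519, -0.5591, 0.0095, 0.0004, 0.0011, -0.0459], [-0.519, -0.5591, 0.0095, 0.0004, 0.0011, -0.0459]]
-> [0.7, 0.1, 0.42, 180.0, 4.0]
```

Final check view over both trays.

Call:
arm_command(increments=[[-0.13, -0.14, 0, 0, 0, -0.011], [-0.26, -0.28, 0, 0, 0, -0.023], [-0.39, -0.42, 0, 0, 0, -0.034], [-0.52, -0.56, 0, 0, 0, -0.046], [-0.52, -0.56, 0, 0, 0, -0.046]])

```text
t: 52.82
tool_pos: [0.701, 0.0969, 0.418]
orientation: [-0.005, -3.141, 0.001]
force: [-0.4, 1.3, -0.0]
opening: 0.0931
gripper_force: 0.0
```

Call:
arm_command(increments=[[0, 0, 0, 0, 0, 0], [0, 0, 0, 0, 0, 0], [0, 0, 0, 0, 0, 0], [0, 0, 0, 0, 0, 0], [0, 0, 0, 0, 0, 0]])

```text
t: 53.45
tool_pos: [0.6999, 0.1, 0.4182]
orientation: [-0.001, 3.142, 0.0]
force: [0.8, 0.7, 0.4]
opening: 0.0933
gripper_force: 0.0
```

```bash
python3 - <<'E'
from h import *
import pickle
c=snap('wrist');pickle.dump(c,open('w15.pkl','wb'));s=read_state();print(s['tool_pos']*1000)
H,S,V=hsv(c);b=(100,0,560,290)
op=lambda m,k=5:cv2.morphologyEx(m.astype(np.uint8),cv2.MORPH_OPEN,np.ones((k,k)))>0
m=op((V>205)&(S>40)&(S<110))
rects(c,m,.154,'lid',600,box=b)
rects(c,op((H>18)&(H<32)&(S>170)&(V>60),3),.05,'tape',100,box=b)
blue=(H>98)&(H<130)&(S>110)
tr=cv2.morphologyEx(blue.astype(np.uint8),cv2.MORPH_CLOSE,np.ones((65,65)))>0;tr[290:]=0
rects(c,op(tr&~blue&(S>=32)&(V>110)&(V<215)&(H>15)),.025,'pine z25',200,box=b)
rects(c,op(tr&~blue&(V<95),3),.003,'foot',30,box=b)
rects(c,tr&~blue,.003,'nb',150,box=b)
red=((H<6)|(H>174))&(S>150)
tr=cv2.morphologyEx(red.astype(np.uint8),cv2.MORPH_CLOSE,np.ones((65,65)))>0;tr[290:]=0
rects(c,op(tr&~red&(S>=32)&(S<150)),.025,'stick',200,box=b)
rects(c,(V<75)&(S<200),.049,'pot',100,box=b)
E
```

```text
[699.92081844  99.85289081 418.19390102]
lid px [478. 243.] W [729.  255.8  41.3 104.2  75.3]
lid px [111. 178.] W [667.3 -98.7  36.6  55.4  78.5]
lid px [130. 128.] W [622.5 -72.3  13.2  53.9  85.8]
lid px [542. 127.] W [624.1 307.3  93.5  47.7   9.2]
lid px [279.  68.] W [583.8  63.3  81.7  42.8  19.5]
lid px [470.  91.] W [580.8 222.2 125.7  61.8   2.3]
tape px [171. 123.] W [628.9 -80.7  52.5  63.6  81.2]
pine z25 px [201. 283.] W [861.2 -82.3  19.9  56.3   5. ]
pine z25 px [435. 111.] W [614.6 239.1  45.6  12.4   6.3]
pine z25 px [353. 115.] W [623.3 136.5  44.1  73.2  82.2]
foot px [222. 284.] W [873.2 -56.8  20.6  26.4   3.5]
foot px [169. 284.] W [ 881.7 -151.4   13.3   26.2   75.7]
foot px [409. 281.] W [868.7 232.1  24.2   9.6   7.8]
foot px [234. 273.] W [851.8 -34.   11.2  18.1  83. ]
foot px [360.  61.] W [554.8 147.1  21.   20.4   2.4]
nb px [200. 283.] W [874.9 -92.8  35.1 141.2  12.5]
nb px [352. 114.] W [623.4 138.   53.   83.   81.8]
nb px [420. 109.] W [613.4 224.4  81.5  73.9   2.5]
nb px [361.  62.] W [556.  147.8  31.4  31.8   1.9]
stick px [133. 127.] W [ 627.2 -157.    34.2   87.3   84.4]
pot px [514. 281.] W [852.  415.5 199.9  38.2  82.7]
pot px [133. 281.] W [ 848.9 -196.    39.5  156.6    7.2]
pot px [257. 276.] W [826.1  17.   20.7  54.6  73.4]
pot px [410. 271.] W [820.8 213.9  89.8  24.   32.1]
pot px [234. 269.] W [818.8 -14.3  24.9  95.3  57.9]
pot px [283. 130.] W [641.8  52.4  39.4  17.1  15.6]
pot px [188. 124.] W [627.7 -59.4  13.5  34.9  86.3]
pot px [360.  62.] W [562.7 141.1  17.6  16.   59.8]
```

```bash
python3 - <<'E'
from h import *
import pickle
c=pickle.load(open('w15.pkl','rb'))
g=cv2.GaussianBlur(cv2.cvtColor(c['image'],cv2.COLOR_RGB2GRAY),(3,3),0)
print('expect',proj(c,[.6134,.2254,.154],True))
h=cv2.HoughCircles(g[20:190,380:560],cv2.HOUGH_GRADIENT,1.5,30,param1=60,param2=18,minRadius=28,maxRadius=45)
for q in h[0][:3]: print(q+[380,20,0],onz(c,q[0]+380,q[1]+20,.154,True)*1000)
t=snap('top');print('top expect',proj(t,[.6134,.2254,.154]))
g=cv2.GaussianBlur(cv2.cvtColor(t['image'],cv2.COLOR_RGB2GRAY),(3,3),0)[150:240,180:300]
h=cv2.HoughCircles(g,cv2.HOUGH_GRADIENT,1.5,30,param1=60,param2=12,minRadius=12,maxRadius=19)
print(None if h is None else h[0][:3]+[180,150,0])
E
```

```text
expect (np.float64(472.1001774382546), np.float64(112.95372555428017))
[470.75       110.75        35.79999924] [611.64684321 223.97590399 154.        ]
[421.25       109.25        30.10000038] [613.9011954  178.89150232 154.        ]
[469.25        38.75        37.45000076] [549.55435406 221.70565554 154.        ]
top expect (np.float64(226.86479479373259), np.float64(183.6141662415956))
[[200.25       222.75        16.5       ]
 [203.25       177.75        18.14999962]
 [234.75       212.25        18.14999962]]
```

The jar's lid is within about 2 mm of where it should be and level, and everything is in place. Handing in.

```bash
python3 -c "
from plant import *
print(close_job())"
```

```text
the job is handed in; nothing more can be done
None
```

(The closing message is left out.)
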